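Stand the brine float heavy end down in its drip dish

TASK

Lift the grey brine float out of its wooden cradle by its middle, just clear of the cradle, and feel which of its two look-alike ends is the heavy one, then lay it back in the cradle and let go. Take it again another way and stand it upright, heavy end down, inside the round steel dish, so that it stays standing there on its own. Do not let it fall over, and leave the artichokes, jar and bowl where they are.

Things in the scene. Friction and masses are not known exactly. Their poses are not given: they have to be found in the camera images.
- float_mid (a point): Centre of the brine float: a loose grey plastic round tube, 140 mm long, 40 mm diameter, 0.33 kg, x axis along it. Ballast sealed in one end puts the centre of mass about 30 mm from here towards that end; which end differs from run to run, cannot be seen and is not told by the x axis's direction. This point is 50 mm above the table lying in the cradle, 74 mm standing in the dish.
- float_tip_a (a point): Tip of one end of the float, 70 mm from its centre along +x. Each end is the same shallow dome, 4.2 mm high, with a radius of curvature of 50 mm: on a level floor, let go within a few degrees of plumb, the float rocks a little and stands by itself, leaning 2 degrees or so, with the heavy end down; with the heavy end up it topples.
- float_tip_b (a point): Tip of the float's other end, 70 mm from its centre along -x. The same dome, and the same thin steel band centred 15 mm from the tip, as at end a.
- cradle_seat (a point): Middle of the wooden cradle's seat, on the lying float's axis (x axis, horizontal), 50 mm above the table. Fixed: a base 150 x 64 mm, 6 mm thick, with two V saddles 12 mm thick centred 52 mm either side of the middle; their arms end 5 mm below the seat axis and 30 mm to either side of it. Between the saddles there is only the base.
- dish_floor (a point): Centre of the inner floor of the round steel drip dish, 4 mm above the table; flat floor 132 mm in diameter, rim 12 mm above the table, 140 mm over all. Fixed to the table. z axis up.
- artichoke_a: Bystander: green artichoke, about 90 mm across and 84 mm high, loose; origin at the centre of its underside.
- artichoke_b: Bystander: a second artichoke of the same size, loose; origin at the centre of its underside.
- jar: Bystander: closed green glass jar, 72 mm in diameter, 105 mm high, loose; origin at the centre of its underside.
- bowl: Bystander: open steel bowl, 130 mm in diameter, 55 mm high, loose; origin at the centre of its underside.
Things that resemble listed ones, but are neither listed nor needed, are in the scene too. Of the things that look like the part that bears float_mid, the middle-sized one is meant. There is more than one size of the part that bears cradle_seat; the job needs the larger.

How it is judged:
On the way, in this order (a step that is already met when the one before it is completed fails the run):
1. the float is held by its middle (grip within 25 mm of its centre), clear of the cradle (centre more than 65 mm above the table) (height (world z) of float_mid above 0.065 m and distance between the grasp point and float_mid below 0.025 m and contact force between the fingers and brine_float above 0.5 N), for 0.3 s.
2. the float lies in the cradle again, let go (distance between float_mid and cradle_seat below 0.02 m and angle between the x axis of float_mid and the x axis of cradle_seat, either way round below 0.15 rad and contact force between the fingers and brine_float below 0.1 N), for 0.2 s.
At the end, for the whole second after the job is handed in: The float stands free on the dish's floor, its centre within 46 mm of the dish's centre and 66 to 82 mm above the table, its axis within 0.17 rad of vertical, slower than 0.06 m/s. (Only heavy end down does it stay so.) (horizontal distance between float_mid and dish_floor below 0.046 m and height (world z) of float_mid between 0.066 and 0.082 m and (angle between float_mid's own x axis and vertical below 0.17 rad or angle between float_mid's own x axis and vertical above 2.97 rad) and linear speed of brine_float below 0.06 m/s); the robot touches nothing.
It fails at once if the float falls over or is dropped onto the table or dish (its centre below 35 mm) (height (world z) of float_mid below 0.035 m).
It fails at once if a bystander is moved by more than 30 mm (distance of any of artichoke_a, artichoke_b, jar, bowl from where it was at the start of the episode above 0.03 m).
It also fails if it takes over 51 s, if anything falls off the work surface, if the arm or the gripper's body presses on something with over 40 N, if the wrist force passes 120 N, or if a joint passes its speed limit or range.

ROBOT

A 6-joint arm with a two-finger parallel gripper is mounted at the origin on the work surface. World frame = base frame: x ahead of the robot, y to its left, z up, the work surface at z = 0. Lengths are in m, angles in rad, forces in N, time in s.
With the tool pointing down it reaches from about 0.275 to 0.825 m from the base axis. Payload 4.9 kg.
Tool frame: the origin (TCP) lies on the centre line of the jaws, within the pads' length; the fingertips stand 17 mm ahead of it and the grasp point (between the pads) lies 2 mm behind it (arm.tip_reach is the distance from the TCP to the fingertips, in m); z points along the fingers, y is the direction in which the jaws open and shut (so a half turn about z gives the same grasp; the last joint's range is limited). The gripper opens to 85 mm and grips with 20 to 120 N. Pads are 22 mm wide; open, the fingers measure 114 mm over their backs; the gripper's body (76 mm by 85 mm) begins 54 mm behind the grasp point. The pads swing forward as they close: fully open they stand 13 mm farther back than shut.
Start: joints at [-1.291, 0.326, -0.193, 1.052, 0, 1.437], TCP at [0.221, -0.504, 0.248] pointing down, gripper open.
Joint ranges: [-2.65, 2.65], [-0.97, 1.79], [-1.3, 1.35], [-1.93, 2.1], [-1.47, 1.37], [-3.14, 3.14]. Speed limits (rad/s): [2.57, 2.57, 3.14, 3.14, 3.14, 3.14].

INTERFACE

Orientations are given as a rotation vector (axis times angle).
In Python, from workcell import arm, vision, ticket gives the robot as it stands.
- The arm moves only by the tool step_arm, never from a script. Its argument "rows" is a list of rows, each an object with "claw": the finger opening in cm, from 0 to 8.54; "xyz": the shift along the tool's x, y, z in cm, a list of three; "roll": the turn about the tool's z in degrees. A call has exactly 10 rows; each row shifts and turns the pose as measured when the row begins, along the tool's axes as they then stand; what a row does not reach is not made up. A row lasts 1/10 s, in which the tool goes at most 50 mm and 8.59 degrees, less where a joint would pass 70% of its speed; a pose out of reach is approached as far as the arm can. A call with a gripper value outside its range is refused whole. The fingers move at their own pace and stop on an object; "newtons" is the grip in N (left out, the last holds). Time passes only in rows, so rows that do not move let the fingers close, or fill a call up. It gives the time, the measured TCP pose, the force and the opening at its end, in the units of the state.
- arm.get_obs(): the state, without advancing time (a new reading comes with each control period).
- vision.snapshot(name): name is "scene" or "top"; returns the picture (480x640x3 uint8, red, green, blue); there is no depth.
- vision.camera_params(name): a dict with "fx", "fy", "cx", "cy" (pixels), "view" (4x4, takes a point from world to camera coordinates). Camera axes: x right, y down, z forward; pixel columns grow to the right and rows downward; lengths in m; the calibration is good to about 2 mm. A picture is of the moment at which its call begins. camera_params takes no time and is no camera call.
- ticket.close_job(): hands the job in, once; it reports no verdict.
The state is a dict: "clock": time; "joints": joint angles; "joint_vel": joint speeds; "joint_efforts": joint torques, N m; "tool_pos": TCP position; "tool_rot": TCP orientation; "force": force on the tool from outside, world axes, zero at the start; "wrist_torque": the same for the moment, N m; "opening": finger opening in m.
Only numpy, scipy, OpenCV 4.12 (cv2) and the standard library are available. Lean on these libraries where they do the work, as an engineer would, in place of code of your own. Each camera call takes 0.05 s, during which the arm holds its last target.

## Working session

There is one attempt and no reset: what is moved stays moved. The work goes in short steps, Python scripts to look and compute and a tool call to move; the robot and the scene stay as the last step left them, time stands still between calls to the robot, and variables do not carry over. Pictures are saved under pics/ and viewed, and the job is handed in when it is done.

Besides the shell and the picture viewer there is one more tool, called after "Emit:" in YAML: its name, and indented under it one key for each argument. step_arm: Moves the arm, as the interface text tells. Its arguments: {"type":"object","properties":{"rows":{"type":"array"},"newtons":{"type":"number"}},"required":["rows"]}

```bash
mkdir -p pics; python3 - <<'E'
from workcell import arm, vision
import cv2
for n in("scene","top"):
    cv2.imwrite(f"pics/{n}0.png",vision.snapshot(n)[:,:,::-1])
    p=vision.camera_params(n);print(n,p)
o=arm.get_obs();print(o)
E
```

```text
scene {'fx': 607.7369785232843, 'fy': 607.7369785232843, 'cx': 319.83682077859834, 'cy': 244.5559845242321, 'view': array([[ 0.65363886,  0.75647785,  0.02230468, -0.33763092],
       [ 0.47627822, -0.38826938, -0.78892709, -0.19622791],
       [-0.58814564,  0.52629664, -0.61408188,  1.99416499],
       [ 0.        ,  0.        ,  0.        ,  1.        ]])}
top {'fx': 534.8167025812904, 'fy': 534.8167025812904, 'cx': 315.1786818937255, 'cy': 238.1436821494638, 'view': array([[-2.47434868e-02, -9.99692071e-01, -1.87716613e-03,
         2.40624027e-02],
       [-9.94784900e-01,  2.48077982e-02, -9.89321815e-02,
         5.43966838e-01],
       [ 9.89482858e-02, -5.80550611e-04, -9.95092408e-01,
         1.20785693e+00],
       [ 0.00000000e+00,  0.00000000e+00,  0.00000000e+00,
         1.00000000e+00]])}
{'clock': 0.1, 'joints': array([-1.29117968e+00,  3.26894275e-01, -1.93473046e-01,  1.05201182e+00,
       -1.81178816e-05,  1.43660736e+00]), 'joint_vel': array([-5.60449595e-05, -2.77734711e-03,  2.92167552e-03,  1.22987628e-03,
       -6.57137763e-04, -8.29673659e-05]), 'joint_efforts': array([ 2.67611631e-04, -4.44238794e+01,  2.63038427e+01,  7.85497046e-03,
       -1.29062005e-04,  1.14242567e-06]), 'tool_pos': array([ 0.22102638, -0.5030929 ,  0.24757089]), 'tool_rot': array([-3.07304465e+00, -6.45052593e-01,  2.08907332e-04]), 'force': array([0.60589924, 0.88200571, 0.7038973 ]), 'wrist_torque': array([ 0.00669656,  0.00343381, -0.00417366]), 'opening': 0.0852626707222333}
```

View pics/scene0.png

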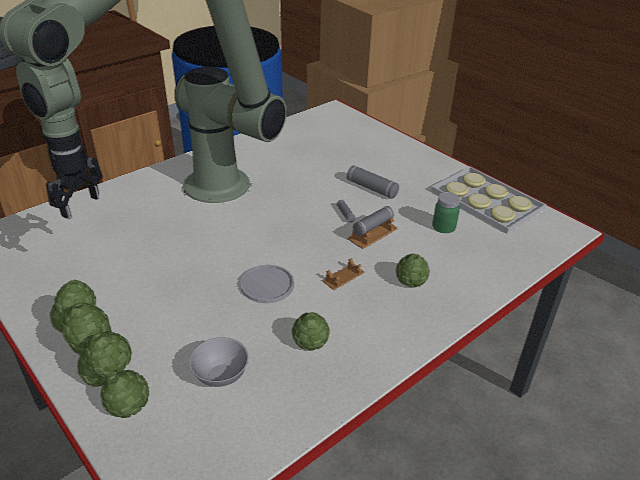

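View pics/top0.png

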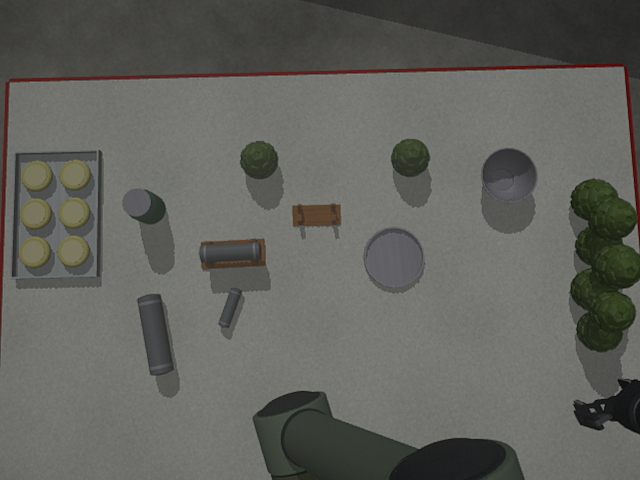

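The top view shows the float lying in its cradle at about (231,252) and the dish at (394,259). The decoys are a small cradle (316,215), a large tube (154,335) and a small tube (230,307). I'll measure next.

```bash
cat > h.py <<'E'
import numpy as np, cv2
from workcell import arm, vision
def ray(n,u,v):
    p=vision.camera_params(n);V=p["view"];R=V[:3,:3];c=-R.T@V[:3,3]
    return c,R.T@np.array([(u-p["cx"])/p["fx"],(v-p["cy"])/p["fy"],1.])
def onz(n,u,v,z):
    c,d=ray(n,u,v);return c+d*(z-c[2])/d[2]
def proj(n,P):
    p=vision.camera_params(n);q=p["view"][:3,:3]@np.asarray(P)+p["view"][:3,3]
    return np.array([p["fx"]*q[0]/q[2]+p["cx"],p["fy"]*q[1]/q[2]+p["cy"]])
def tri(u1,u2): # top px, scene px
    A=np.zeros((3,3));b=np.zeros(3)
    for n,u in(("top",u1),("scene",u2)):
        c,d=ray(n,*u);d=d/np.linalg.norm(d);M=np.eye(3)-np.outer(d,d);A+=M;b+=M@c
    return np.linalg.solve(A,b)
def snap(n,f,box=None,s=1):
    im=vision.snapshot(n)[:,:,::-1].copy()
    if box is not None:
        x0,y0,x1,y1=box;im2=cv2.resize(im[y0:y1,x0:x1],None,fx=s,fy=s,interpolation=cv2.INTER_CUBIC)
    else: im2=im
    cv2.imwrite("pics/"+f,im2);return im
def rot():
    return cv2.Rodrigues(arm.get_obs()["tool_rot"])[0]
E
python3 - <<'E'
import cv2,numpy as np
a=cv2.imread("pics/top0.png");b=cv2.imread("pics/scene0.png")
A=cv2.resize(a[225:285,190:280],None,fx=8,fy=8,interpolation=cv2.INTER_CUBIC)
B=cv2.resize(b[195:255,335:410],None,fx=8,fy=8,interpolation=cv2.INTER_CUBIC)
cv2.imwrite("pics/ct.png",A);cv2.imwrite("pics/cs.png",B)
cv2.imwrite("pics/dt.png",cv2.resize(a[215:305,350:440],None,fx=6,fy=6,interpolation=cv2.INTER_CUBIC))
E
```

```text
(no output)
```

View pics/ct.png

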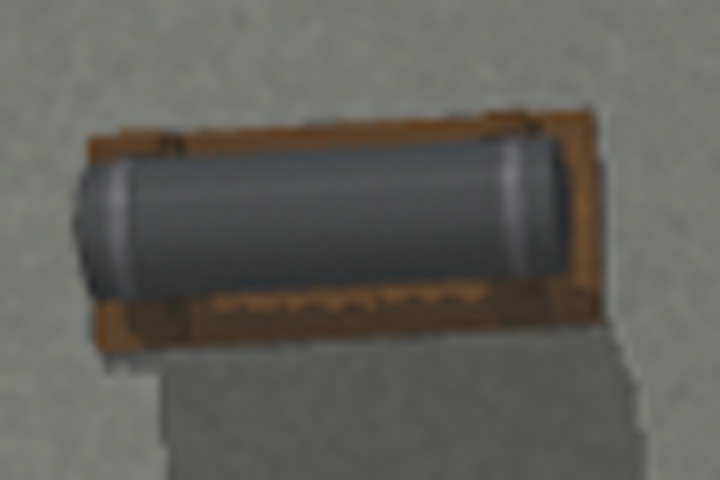

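View pics/cs.png

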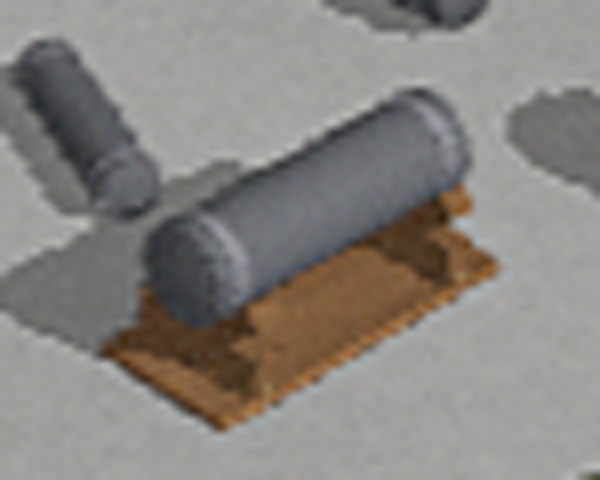

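View pics/dt.png

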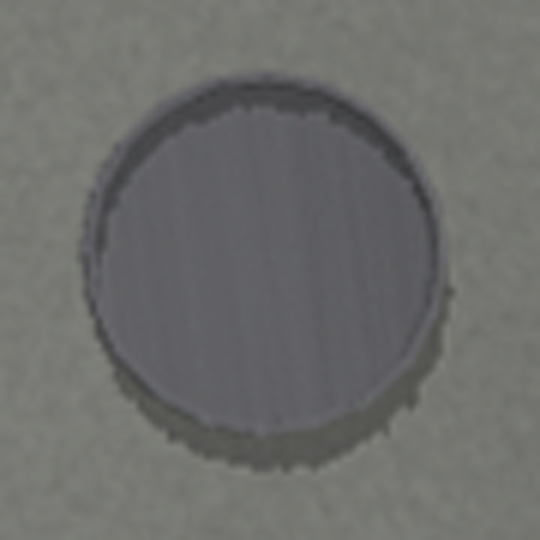

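```bash
python3 - <<'E'
from h import *
o=lambda x,y:(190+(x+.5)/8-.5,225+(y+.5)/8-.5)
a=onz("top",*o(75,230),.05);b=onz("top",*o(572,207),.05);print("tips",a,b,np.linalg.norm(a-b),(a+b)/2)
cs=[onz("top",*o(*c),.006) for c in((88,138),(590,112),(98,350),(603,325))]
print("cradle",np.mean(cs,0));d=(cs[1]-cs[0]+cs[3]-cs[2])/2;print(np.linalg.norm(d),np.degrees(np.arctan2(d[0],-d[1])))
d=b-a;print("float ang from -y toward x",np.degrees(np.arctan2(d[0],-d[1])))
print("dish",onz("top",350+265/6-.4,215+252/6-.4,.012), (onz("top",350+445/6,257,.012)-onz("top",350+84/6,257,.012)))
# scene check tips
print(proj("scene",(a+b)/2),proj("scene",a),proj("scene",b))
for n,u,v,z in(("artA",258,160,.05),("artB",410,157,.05),("jar",137,202,.105),("bowl",510,175,.055)):print(n,onz("top",u,v,z))
print(rot())
E
```

```text
tips [0.5142154  0.27406456 0.05      ] [0.51723521 0.13356651 0.05      ] 0.1405304969983853 [0.51572531 0.20381554 0.05      ]
cradle [0.51531758 0.2046549  0.006     ]
0.14754169398206682 1.481620625882336
float ang from -y toward x 1.2312996363024264
dish [ 0.49815222 -0.17132895  0.012     ] [-0.00348207 -0.14000408  0.        ]
[373.05378405 220.76758898] [389.49549672 211.84216212] [355.89225158 230.08377192]
artA [0.72591508 0.13753583 0.05      ]
artB [ 0.72413571 -0.21206779  0.05      ]
jar [0.6254147 0.3966506 0.105    ]
bowl [ 0.67526062 -0.43737316  0.055     ]
[[ 9.15597272e-01  4.02096293e-01 -4.54251294e-04]
 [ 4.02096503e-01 -9.15596037e-01  1.51634164e-03]
 [ 1.93804668e-04 -1.57101113e-03 -9.99998747e-01]]
```

Emit:
step_arm:
  rows:
    - {"claw": 8.5,"xyz": [0,0,0],"roll": -8.5}
    - {"claw": 8.5,"xyz": [0,0,0],"roll": -8.5}
    - {"claw": 8.5,"xyz": [0,0,0],"roll": -8.5}
    - {"claw": 8.5,"xyz": [0,0,0],"roll": -8.5}
    - {"claw": 8.5,"xyz": [0,0,0],"roll": -8.5}
    - {"claw": 8.5,"xyz": [0,0,0],"roll": -8.5}
    - {"claw": 8.5,"xyz": [0,0,0],"roll": -8.5}
    - {"claw": 8.5,"xyz": [0,0,0],"roll": -8.5}
    - {"claw": 8.5,"xyz": [4,1.8,0],"roll": 0}
    - {"claw": 8.5,"xyz": [4,1.8,0],"roll": 0}
  newtons: 60

```text
clock: 1.1
tool_pos: [0.2514, -0.421, 0.2427]
tool_rot: [-2.166, -2.264, -0.007]
force: [0.1, 0.1, -0.4]
opening: 0.0848
```

```bash
cat > go.py <<'E'
from h import *
import sys
np.set_printoptions(precision=4,suppress=True)
o=arm.get_obs();R=rot();print("t",o["clock"],"pos",o["tool_pos"],"open",o["opening"],"F",o["force"],"T",o["wrist_torque"],"j",o["joints"])
ty=R[:,1];print("tool y yaw deg",np.degrees(np.arctan2(ty[1],ty[0])),"x yaw",np.degrees(np.arctan2(R[1,0],R[0,0])),"z",R[:,2])
if len(sys.argv)>3:
    t=np.array(list(map(float,sys.argv[1:4])));print("tool delta cm",R.T@(t-o["tool_pos"])*100)
E
python3 go.py .5155 .2042 .14
```

```text
t 1.1 pos [ 0.2514 -0.421   0.2427] open 0.08481137488806216 F [ 0.1443  0.0649 -0.3622] T [ 0.0166 -0.0325  0.0274] j [-1.1833  0.2273 -0.3432  1.0098  0.0004  0.3434]
tool y yaw deg 2.5296804437582323 x yaw 92.52822799100835 z [-0.0032  0.0089 -1.    ]
tool delta cm [61.1962 29.1681 10.7467]
```

Emit:
step_arm:
  rows:
    - {"claw": 8.5,"xyz": [4.1,1.95,0.3],"roll": 0.5}
    - {"claw": 8.5,"xyz": [4.1,1.95,0.3],"roll": 0.5}
    - {"claw": 8.5,"xyz": [4.1,1.95,0.3],"roll": 0}
    - {"claw": 8.5,"xyz": [4.1,1.95,0.3],"roll": 0}
    - {"claw": 8.5,"xyz": [4.1,1.95,0.3],"roll": 0}
    - {"claw": 8.5,"xyz": [4.1,1.95,0.3],"roll": 0}
    - {"claw": 8.5,"xyz": [4.1,1.95,0.3],"roll": 0}
    - {"claw": 8.5,"xyz": [4.1,1.95,0.3],"roll": 0}
    - {"claw": 8.5,"xyz": [4.1,1.95,0.3],"roll": 0}
    - {"claw": 8.5,"xyz": [4.1,1.95,0.3],"roll": 0}

```text
clock: 2.1
tool_pos: [0.4382, 0.0116, 0.2139]
tool_rot: [-2.194, -2.236, -0.008]
force: [0.8, -1.0, 0.7]
opening: 0.0849
```

```bash
python3 go.py .5155 .2042 .14
```

```text
t 2.1 pos [0.4382 0.0116 0.2139] open 0.0848525375214199 F [ 0.8355 -0.9784  0.6719] T [ 0.0033 -0.0126  0.0156] j [-0.1486  0.1519 -0.5176  0.9054  0.0096  1.403 ]
tool y yaw deg 1.097963342944648 x yaw 91.09652532364501 z [-0.0027  0.0102 -0.9999]
tool delta cm [19.0299  8.1201  7.5651]
```

Emit:
step_arm:
  rows:
    - {"claw": 8.5,"xyz": [3.6,1.6,0.8],"roll": 0}
    - {"claw": 8.5,"xyz": [3.6,1.6,0.8],"roll": 0}
    - {"claw": 8.5,"xyz": [3.6,1.6,1.0],"roll": 0}
    - {"claw": 8.5,"xyz": [3.6,1.6,1.0],"roll": 0}
    - {"claw": 8.5,"xyz": [3.0,1.2,1.0],"roll": 0}
    - {"claw": 8.5,"xyz": [1.2,0.4,1.0],"roll": 0}
    - {"claw": 8.5,"xyz": [0.4,0,1.0],"roll": 0}
    - {"claw": 8.5,"xyz": [0,0,0],"roll": 0}
    - {"claw": 8.5,"xyz": [0,0,0],"roll": 0}
    - {"claw": 8.5,"xyz": [0,0,0],"roll": 0}

```text
clock: 3.1
tool_pos: [0.5141, 0.2148, 0.1439]
tool_rot: [-2.186, -2.243, -0.001]
force: [-0.8, 0.3, 0.6]
opening: 0.0849
```

```bash
python3 go.py .5155 .2042 .048
```

```text
t 3.1 pos [0.5141 0.2148 0.1439] open 0.08490437387796224 F [-0.766   0.286   0.6419] T [ 0.058  -0.015  -0.0755] j [ 0.2588  0.4325 -0.3195  0.8235  0.0086  1.8038]
tool y yaw deg 1.4789697326509113 x yaw 91.47622096687111 z [-0.0068  0.0071 -1.    ]
tool delta cm [-1.1298  0.1775  9.5794]
```

Emit:
step_arm:
  rows:
    - {"claw": 8.5,"xyz": [-1.1,0.2,1.0],"roll": 0}
    - {"claw": 8.5,"xyz": [0,0,1.5],"roll": 0}
    - {"claw": 8.5,"xyz": [0,0,1.5],"roll": 0}
    - {"claw": 8.5,"xyz": [0,0,1.5],"roll": 0}
    - {"claw": 8.5,"xyz": [0,0,1.5],"roll": 0}
    - {"claw": 8.5,"xyz": [0,0,1.2],"roll": 0}
    - {"claw": 8.5,"xyz": [0,0,0.6],"roll": 0}
    - {"claw": 8.5,"xyz": [0,0,0],"roll": 0}
    - {"claw": 8.5,"xyz": [0,0,0],"roll": 0}
    - {"claw": 8.5,"xyz": [0,0,0],"roll": 0}

```text
clock: 4.1
tool_pos: [0.5194, 0.1933, 0.0545]
tool_rot: [-2.204, -2.234, -0.007]
force: [0.6, -0.5, -0.1]
opening: 0.0851
```

```bash
python3 go.py .5155 .2042 .048; python3 -c "
from h import *
snap('scene','s1.png',(300,130,460,270),5)"
```

```text
t 4.1 pos [0.5194 0.1933 0.0545] open 0.08506794279517108 F [ 0.5977 -0.4589 -0.0764] T [-0.0051 -0.0034 -0.0341] j [ 0.2203  0.5358 -0.4224  0.6108  0.0051  1.7773]
tool y yaw deg 0.7919450000787636 x yaw 90.79215267499572 z [ 0.0006  0.0054 -1.    ]
tool delta cm [ 1.095  -0.3788  0.6603]
```

View pics/s1.png

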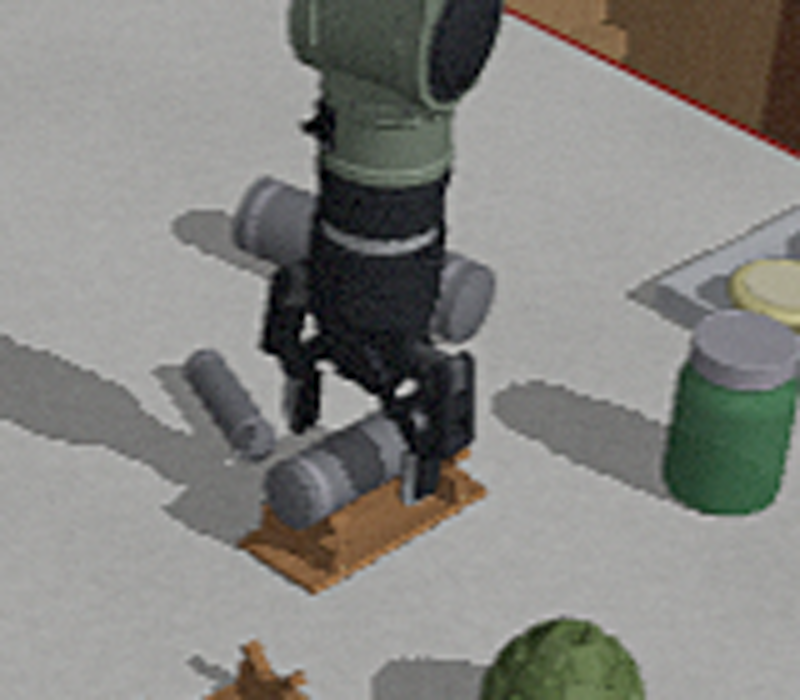

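```bash
python3 go.py .5155 .2042 .048; python3 -c "
from h import *
for P in((.562,.193,.05),(.562,.204,.05),(.477,.193,.05)):print((proj('scene',P)-[300,130])*5)
print(arm.get_obs()['joint_vel'])"
```

```text
t 4.15 pos [0.5196 0.1933 0.0547] open 0.08483414915744003 F [-0.1603  0.2997  0.6736] T [ 0.0248 -0.0224  0.013 ] j [ 0.2204  0.5357 -0.4222  0.6108  0.0051  1.7774]
tool y yaw deg 0.7943660928006977 x yaw 90.79468360300652 z [ 0.0009  0.0054 -1.    ]
tool delta cm [ 1.0875 -0.3932  0.674 ]
[408.97360512 497.54958742]
[422.47265181 490.34239753]
[305.68680629 430.7203745 ]
[ 0.00455625 -0.00026345  0.00120461 -0.00209367  0.00038652  0.00168795]
```

Emit:
step_arm:
  rows:
    - {"claw": 8.5,"xyz": [0.5,-0.2,0.3],"roll": -0.6}
    - {"claw": 8.5,"xyz": [0,0,0],"roll": 0}
    - {"claw": 8.5,"xyz": [0,0,0],"roll": 0}
    - {"claw": 8.5,"xyz": [0,0,0],"roll": 0}
    - {"claw": 8.5,"xyz": [0.3,-0.1,0.1],"roll": 0}
    - {"claw": 8.5,"xyz": [0,0,0],"roll": 0}
    - {"claw": 8.5,"xyz": [0,0,0],"roll": 0}
    - {"claw": 8.5,"xyz": [0,0,0],"roll": 0}
    - {"claw": 8.5,"xyz": [0,0,0],"roll": 0}
    - {"claw": 8.5,"xyz": [0,0,0],"roll": 0}

```text
clock: 5.15
tool_pos: [0.517, 0.2029, 0.0518]
tool_rot: [-2.191, -2.25, -0.011]
force: [0.3, -0.3, -0.0]
opening: 0.0848
```

```bash
python3 go.py .5155 .2042 .048
```

```text
t 5.15 pos [0.517  0.2029 0.0518] open 0.08481892310265578 F [ 0.2747 -0.3404 -0.0018] T [ 0.0108  0.0089 -0.0198] j [ 0.2384  0.5397 -0.4246  0.6016  0.0051  1.7826]
tool y yaw deg 1.5213629744959072 x yaw 91.52263527349719 z [ 0.0035  0.0061 -1.    ]
tool delta cm [ 0.1331 -0.1528  0.3782]
```

Emit:
step_arm:
  rows:
    - {"claw": 8.5,"xyz": [0.1,-0.1,0.3],"roll": 0}
    - {"claw": 8.5,"xyz": [0,0,0],"roll": 0}
    - {"claw": 3.6,"xyz": [0,0,0],"roll": 0}
    - {"claw": 3.6,"xyz": [0,0,0],"roll": 0}
    - {"claw": 3.6,"xyz": [0,0,0],"roll": 0}
    - {"claw": 3.6,"xyz": [0,0,0],"roll": 0}
    - {"claw": 3.6,"xyz": [0,0,0],"roll": 0}
    - {"claw": 3.6,"xyz": [0,0,0],"roll": 0}
    - {"claw": 3.6,"xyz": [0,0,0],"roll": 0}
    - {"claw": 3.6,"xyz": [0,0,0],"roll": 0}
  newtons: 60

```text
clock: 6.15
tool_pos: [0.5161, 0.2038, 0.0487]
tool_rot: [-2.191, -2.25, -0.011]
force: [0.4, -0.1, 0.4]
opening: 0.0388
```

```bash
python3 go.py .5155 .2042 .048
```

```text
t 6.15 pos [0.5161 0.2038 0.0487] open 0.038777174380551026 F [ 0.4291 -0.0635  0.4223] T [0.0204 0.0076 0.0674] j [ 0.2405  0.5432 -0.4287  0.5937  0.0049  1.7846]
tool y yaw deg 1.5302938756999074 x yaw 91.53164924272815 z [ 0.0039  0.006  -1.    ]
tool delta cm [ 0.0386 -0.0617  0.0709]
```

Emit:
step_arm:
  rows:
    - {"claw": 3.0,"xyz": [0,0,0],"roll": 0}
    - {"claw": 3.0,"xyz": [0,0,-0.6],"roll": 0}
    - {"claw": 3.0,"xyz": [0,0,-0.6],"roll": 0}
    - {"claw": 3.0,"xyz": [0,0,-0.6],"roll": 0}
    - {"claw": 3.0,"xyz": [0,0,-0.6],"roll": 0}
    - {"claw": 3.0,"xyz": [0,0,-0.5],"roll": 0}
    - {"claw": 3.0,"xyz": [0,0,0],"roll": 0}
    - {"claw": 3.0,"xyz": [0,0,0],"roll": 0}
    - {"claw": 3.0,"xyz": [0,0,0],"roll": 0}
    - {"claw": 3.0,"xyz": [0,0,0],"roll": 0}

```text
clock: 7.15
tool_pos: [0.5143, 0.2031, 0.0791]
tool_rot: [-2.19, -2.248, -0.006]
force: [0.2, -0.1, -3.1]
opening: 0.0387
```

```bash
python3 go.py .5155 .2042 .048; python3 -c "
from h import *
snap('scene','s2.png',(300,130,460,270),5);
for i in range(3):
  snap('top','x.png');o=arm.get_obs();print(o['force'],o['wrist_torque'])"
```

```text
t 7.15 pos [0.5143 0.2031 0.0791] open 0.038701612865494846 F [ 0.1566 -0.1203 -3.0615] T [-0.0643 -0.0047 -0.0154] j [ 0.2403  0.5003 -0.4052  0.6637  0.0043  1.7848]
tool y yaw deg 1.5068581880657075 x yaw 91.50704216110938 z [ 0.0006  0.0046 -1.    ]
tool delta cm [0.0961 0.1184 3.1081]
[-0.57561401 -0.84993032 -3.04631196] [-0.15242556  0.0103891   0.04350807]
[-1.50763505e-03 -4.87625454e-01 -3.78166201e+00] [-0.068003   -0.02480108  0.02731474]
[ 0.02874279 -0.31840768 -3.23196478] [-0.06905915 -0.03362119 -0.01060053]
```

View pics/s2.png

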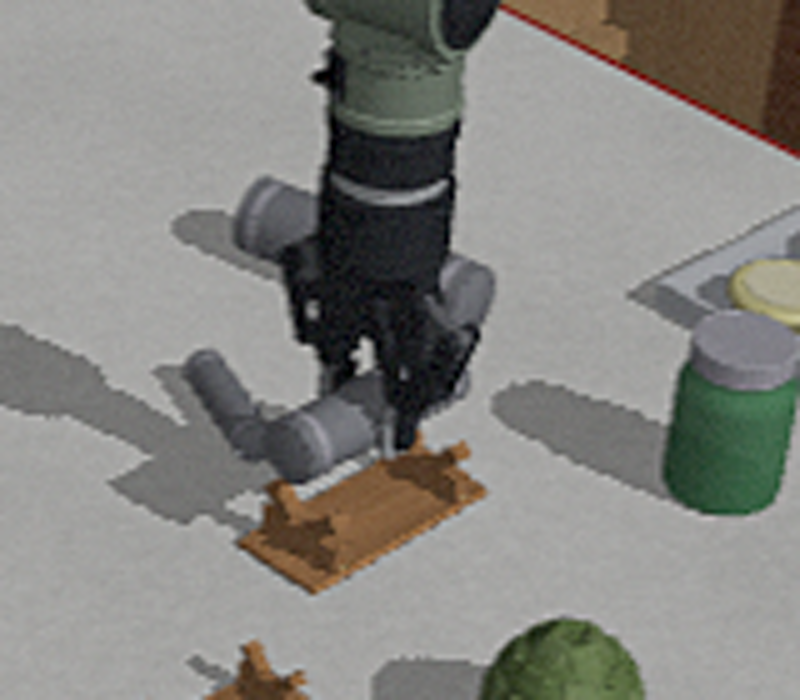

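```bash
python3 go.py .5161 .2038 .0487;python3 -c "
from h import *
for i in range(4):
  vision.snapshot('top');o=arm.get_obs();print(o['force'],o['wrist_torque'])"
```

```text
t 7.35 pos [0.5143 0.2031 0.0791] open 0.038860074378496486 F [ 0.0287 -0.3184 -3.232 ] T [-0.0691 -0.0336 -0.0106] j [ 0.2403  0.5003 -0.4051  0.6637  0.0043  1.7848]
tool y yaw deg 1.5057450358459903 x yaw 91.50592026312871 z [ 0.0005  0.0046 -1.    ]
tool delta cm [0.0536 0.1765 3.0357]
[-0.59819362  0.27645491 -3.01651604] [-0.14765096  0.03216156 -0.00439039]
[-0.78777674 -0.21174944 -2.37047109] [-0.10521811 -0.00223375 -0.01029836]
[ 0.516583    0.09983146 -3.52292538] [-0.15451301 -0.01040435 -0.03744644]
[-0.11936379 -0.49403608 -4.11087956] [-0.12687279 -0.03759885  0.04563975]
```

Emit:
step_arm:
  rows:
    - {"claw": 3.0,"xyz": [0,0,0.6],"roll": 0}
    - {"claw": 3.0,"xyz": [0,0,0.6],"roll": 0}
    - {"claw": 3.0,"xyz": [0,0,0.6],"roll": 0}
    - {"claw": 3.0,"xyz": [0,0,0.5],"roll": 0}
    - {"claw": 3.0,"xyz": [0.05,0.1,0],"roll": 0}
    - {"claw": 3.0,"xyz": [0,0,0],"roll": 0}
    - {"claw": 3.0,"xyz": [0,0,0],"roll": 0}
    - {"claw": 3.0,"xyz": [0,0,0],"roll": 0}
    - {"claw": 3.0,"xyz": [0,0,0],"roll": 0}
    - {"claw": 3.0,"xyz": [0,0,0],"roll": 0}

```text
clock: 8.55
tool_pos: [0.5155, 0.2038, 0.0538]
tool_rot: [-2.19, -2.248, -0.006]
force: [-0.1, -0.4, -3.6]
opening: 0.0386
```

```bash
python3 go.py .5161 .2038 .0487
```

```text
t 8.55 pos [0.5155 0.2038 0.0538] open 0.03860778612992225 F [-0.0623 -0.3541 -3.6253] T [-0.1559  0.0202 -0.0485] j [ 0.241   0.5371 -0.4224  0.6097  0.0043  1.7855]
tool y yaw deg 1.5060224997251817 x yaw 91.5061886402076 z [ 0.0005  0.0046 -1.    ]
tool delta cm [-0.001   0.0571  0.5147]
```

Mean τx over 8 readings is about −0.11 N·m, with Fz ≈ −3.2 N. That puts the centre of mass about 30 mm towards +y, so the +y end is the heavy one. I'll lower the last 5 mm and let go.

Emit:
step_arm:
  rows:
    - {"claw": 3.0,"xyz": [0,0.05,0.3],"roll": 0}
    - {"claw": 3.0,"xyz": [0,0,0.1],"roll": 0}
    - {"claw": 3.0,"xyz": [0,0,0.05],"roll": 0}
    - {"claw": 3.0,"xyz": [0,0,0],"roll": 0}
    - {"claw": 3.0,"xyz": [0,0,0],"roll": 0}
    - {"claw": 3.0,"xyz": [0,0,0],"roll": 0}
    - {"claw": 3.0,"xyz": [0,0,0],"roll": 0}
    - {"claw": 3.0,"xyz": [0,0,0],"roll": 0}
    - {"claw": 3.0,"xyz": [0,0,0],"roll": 0}
    - {"claw": 3.0,"xyz": [0,0,0],"roll": 0}

```text
clock: 9.55
tool_pos: [0.5162, 0.2039, 0.0493]
tool_rot: [-2.19, -2.249, -0.006]
force: [0.5, -0.2, -3.4]
opening: 0.0392
```

```bash
python3 go.py .5161 .2038 .0487
```

```text
t 9.55 pos [0.5162 0.2039 0.0493] open 0.03915657897977275 F [ 0.5411 -0.2424 -3.449 ] T [-0.0509  0.0432 -0.0171] j [ 0.2409  0.5443 -0.4245  0.5999  0.0045  1.7853]
tool y yaw deg 1.5095854309594186 x yaw 91.50988014277573 z [ 0.0009  0.0048 -1.    ]
tool delta cm [-0.0098 -0.0103  0.057 ]
```

Emit:
step_arm:
  rows:
    - {"claw": 3.0,"xyz": [0,0,0.1],"roll": 0}
    - {"claw": 3.0,"xyz": [0,0,0],"roll": 0}
    - {"claw": 5.5,"xyz": [0,0,0],"roll": 0}
    - {"claw": 6.5,"xyz": [0,0,0],"roll": 0}
    - {"claw": 6.5,"xyz": [0,0,0],"roll": 0}
    - {"claw": 6.5,"xyz": [0,0,0],"roll": 0}
    - {"claw": 6.5,"xyz": [0,0,0],"roll": 0}
    - {"claw": 6.5,"xyz": [0,0,0],"roll": 0}
    - {"claw": 6.5,"xyz": [0,0,0],"roll": 0}
    - {"claw": 6.5,"xyz": [0,0,0],"roll": 0}

```text
clock: 10.55
tool_pos: [0.5182, 0.2046, 0.05]
tool_rot: [-2.191, -2.25, -0.013]
force: [-0.1, 0.2, 0.2]
opening: 0.0647
```

```bash
python3 go.py .5161 .1735 .0487; python3 -c "
from h import *
snap('scene','s3.png',(300,130,460,270),5);snap('top','t3.png',(190,225,280,285),8)"
```

```text
t 10.55 pos [0.5182 0.2046 0.05  ] open 0.06473739400460601 F [-0.1486  0.2018  0.1771] T [0.027  0.0024 0.0137] j [ 0.2408  0.5437 -0.4231  0.5975  0.0051  1.7853]
tool y yaw deg 1.5087068811876265 x yaw 91.51059302184719 z [ 0.005   0.0065 -1.    ]
tool delta cm [-3.0996 -0.2916  0.11  ]
```

View pics/s3.png

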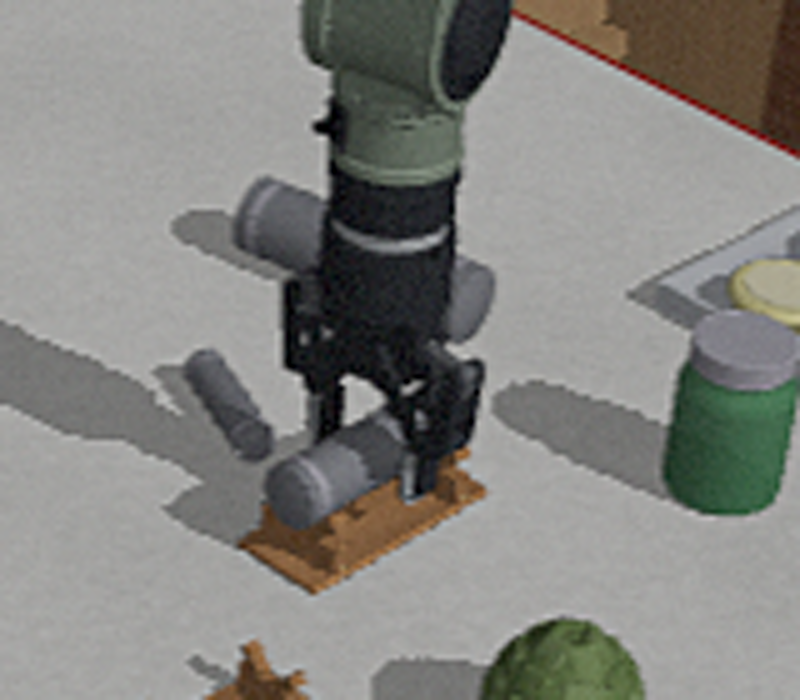

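View pics/t3.png

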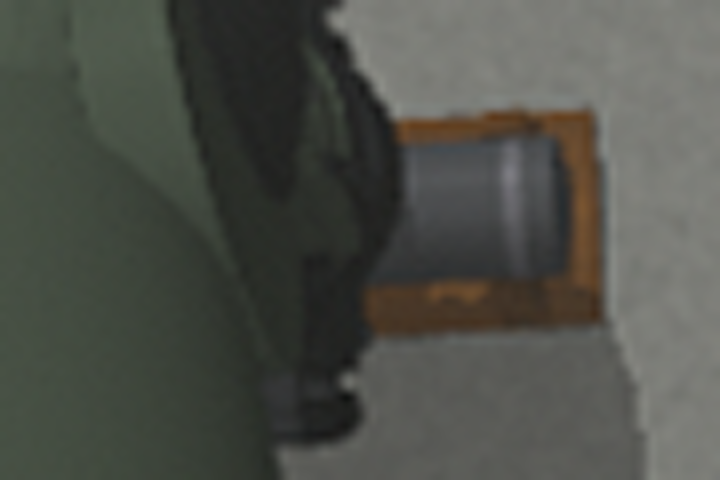

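Emit:
step_arm:
  rows:
    - {"claw": 6.5,"xyz": [-0.6,-0.1,0],"roll": 0}
    - {"claw": 6.5,"xyz": [-0.6,0,0],"roll": 0}
    - {"claw": 6.5,"xyz": [-0.6,-0.1,0.1],"roll": 0}
    - {"claw": 6.5,"xyz": [-0.5,0,0],"roll": 0}
    - {"claw": 6.5,"xyz": [0,0,0],"roll": 0}
    - {"claw": 6.5,"xyz": [0,0,0],"roll": 0}
    - {"claw": 6.5,"xyz": [0,0,0],"roll": 0}
    - {"claw": 6.5,"xyz": [0,0,0],"roll": 0}
    - {"claw": 6.5,"xyz": [0,0,0],"roll": 0}
    - {"claw": 6.5,"xyz": [0,0,0],"roll": 0}
  newtons: 20

```text
clock: 11.65
tool_pos: [0.5167, 0.1791, 0.0487]
tool_rot: [-2.192, -2.249, -0.013]
force: [-0.3, -0.4, -0.1]
opening: 0.0652
```

```bash
python3 go.py .5153 .1735 .0487
```

```text
t 11.65 pos [0.5167 0.1791 0.0487] open 0.06522374072039847 F [-0.3116 -0.3999 -0.1114] T [-0.0049 -0.022  -0.0251] j [ 0.196   0.5312 -0.4519  0.5816  0.0053  1.7409]
tool y yaw deg 1.4785325503112925 x yaw 91.48038033334842 z [ 0.005   0.0064 -1.    ]
tool delta cm [-0.5606 -0.1506 -0.0002]
```

Emit:
step_arm:
  rows:
    - {"claw": 6.5,"xyz": [-0.4,-0.1,0],"roll": 0}
    - {"claw": 6.5,"xyz": [0,0,0],"roll": 0}
    - {"claw": 6.5,"xyz": [0,0,0],"roll": 0}
    - {"claw": 3.0,"xyz": [0,0,0],"roll": 0}
    - {"claw": 3.0,"xyz": [0,0,0],"roll": 0}
    - {"claw": 3.0,"xyz": [0,0,0],"roll": 0}
    - {"claw": 3.0,"xyz": [0,0,0],"roll": 0}
    - {"claw": 3.0,"xyz": [0,0,0],"roll": 0}
    - {"claw": 3.0,"xyz": [0,0,0],"roll": 0}
    - {"claw": 3.0,"xyz": [0,0,0],"roll": 0}
  newtons: 20

```text
clock: 12.65
tool_pos: [0.517, 0.175, 0.0492]
tool_rot: [2.191, 2.25, 0.015]
force: [-0.2, -0.2, 1.3]
opening: 0.0395
```

```bash
python3 go.py .5153 .1735 .0487
```

```text
t 12.65 pos [0.517  0.175  0.0492] open 0.039453825243494 F [-0.1802 -0.2369  1.3177] T [-0.0693 -0.048  -0.0269] j [ 0.1887  0.5276 -0.457   0.5775  0.0046  1.733 ]
tool y yaw deg 1.5180642079256021 x yaw 91.52072340891002 z [ 0.0076  0.0062 -1.    ]
tool delta cm [-0.1459 -0.1709  0.0517]
```

Gripped about 29 mm from the centre, towards the light end. Now a gentle lift.

Emit:
step_arm:
  rows:
    - {"claw": 3.0,"xyz": [0,0,-0.5],"roll": 0}
    - {"claw": 3.0,"xyz": [0,0,-0.6],"roll": 0}
    - {"claw": 3.0,"xyz": [0,0,-0.6],"roll": 0}
    - {"claw": 3.0,"xyz": [0,0,-0.6],"roll": 0}
    - {"claw": 3.0,"xyz": [0,0,-0.6],"roll": 0}
    - {"claw": 3.0,"xyz": [0,0,-0.6],"roll": 0}
    - {"claw": 3.0,"xyz": [0,0,-0.6],"roll": 0}
    - {"claw": 3.0,"xyz": [0,0,0],"roll": 0}
    - {"claw": 3.0,"xyz": [0,0,0],"roll": 0}
    - {"claw": 3.0,"xyz": [0,0,0],"roll": 0}

```text
clock: 13.65
tool_pos: [0.5148, 0.1741, 0.093]
tool_rot: [-2.192, -2.25, -0.01]
force: [-0.5, 1.0, -3.3]
opening: 0.0399
```

```bash
python3 go.py .5153 .1735 .0487; python3 -c "
from h import *
snap('scene','s4.png',(300,130,460,270),5)"
```

```text
t 13.65 pos [0.5148 0.1741 0.093 ] open 0.0398502280391178 F [-0.463   0.9971 -3.255 ] T [-0.2303 -0.0294  0.0339] j [ 0.1884  0.4654 -0.4216  0.6788  0.0036  1.7329]
tool y yaw deg 1.5113796182552366 x yaw 91.51247153226701 z [ 0.0042  0.0045 -1.    ]
tool delta cm [-0.0853  0.0316  4.4312]
```

View pics/s4.png

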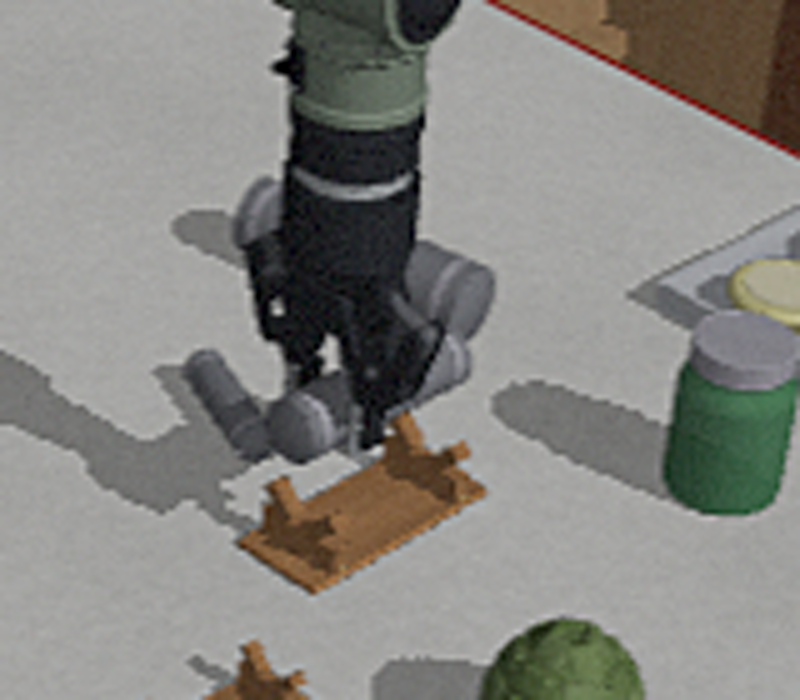

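Emit:
step_arm:
  rows:
    - {"claw": 3.0,"xyz": [0,0,-3],"roll": 0}
    - {"claw": 3.0,"xyz": [0,0,-4],"roll": 0}
    - {"claw": 3.0,"xyz": [0,0,0],"roll": 0}
    - {"claw": 3.0,"xyz": [0,0,0],"roll": 0}
    - {"claw": 3.0,"xyz": [0,0,0],"roll": 0}
    - {"claw": 3.0,"xyz": [0,0,0],"roll": 0}
    - {"claw": 3.0,"xyz": [0,0,0],"roll": 0}
    - {"claw": 3.0,"xyz": [0,0,0],"roll": 0}
    - {"claw": 3.0,"xyz": [0,0,0],"roll": 0}
    - {"claw": 3.0,"xyz": [0,0,0],"roll": 0}

```text
clock: 14.7
tool_pos: [0.5093, 0.1728, 0.1571]
tool_rot: [-2.186, -2.244, 0.009]
force: [1.1, -0.3, -2.6]
opening: 0.0393
```

```bash
python3 go.py .5153 .1735 .0487; python3 -c "
from h import *
snap('scene','s5.png',(300,110,460,250),5)"
```

```text
t 14.7 pos [0.5093 0.1728 0.1571] open 0.03925466531868738 F [ 1.0819 -0.313  -2.5729] T [-0.2086  0.018   0.0072] j [ 0.1878  0.3895 -0.3497  0.841   0.0037  1.7324]
tool y yaw deg 1.5032936506151588 x yaw 91.50207959986896 z [-0.0099  0.0019 -0.9999]
tool delta cm [ 0.0315  0.7082 10.8317]
```

View pics/s5.png

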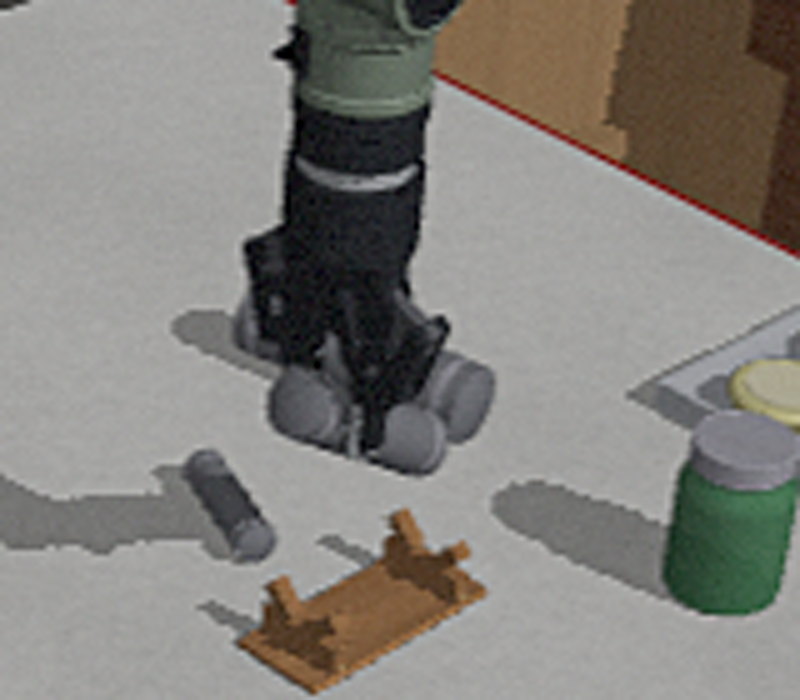

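Emit:
step_arm:
  rows:
    - {"claw": 3.0,"xyz": [0,0,-5],"roll": 0}
    - {"claw": 3.0,"xyz": [0,0,-3],"roll": 0}
    - {"claw": 3.0,"xyz": [0,0,0],"roll": 0}
    - {"claw": 3.0,"xyz": [0,0,0],"roll": 0}
    - {"claw": 3.0,"xyz": [0,0,0.8],"roll": 0}
    - {"claw": 3.0,"xyz": [0,0,1.5],"roll": 0}
    - {"claw": 3.0,"xyz": [0,0,2],"roll": 0}
    - {"claw": 3.0,"xyz": [0,0,-5],"roll": 0}
    - {"claw": 3.0,"xyz": [0,0,0],"roll": 0}
    - {"claw": 3.0,"xyz": [0,0,0],"roll": 0}

```text
clock: 15.75
tool_pos: [0.4994, 0.1703, 0.2278]
tool_rot: [-2.175, -2.232, 0.045]
force: [-0.9, -0.3, -4.2]
opening: 0.0397
```

```bash
python3 go.py .5153 .1735 .0487; python3 -c "
from h import *
snap('scene','s6.png',(300,70,460,210),5)"
```

```text
t 15.75 pos [0.4994 0.1703 0.2278] open 0.03968116671471915 F [-0.9368 -0.3429 -4.192 ] T [-0.1141 -0.0381  0.0059] j [ 0.187   0.3275 -0.2458  1.0352  0.0032  1.7318]
tool y yaw deg 1.4835122031174677 x yaw 91.48981364705043 z [-0.0377 -0.0039 -0.9993]
tool delta cm [ 0.3258  2.2712 17.8379]
```

View pics/s6.png

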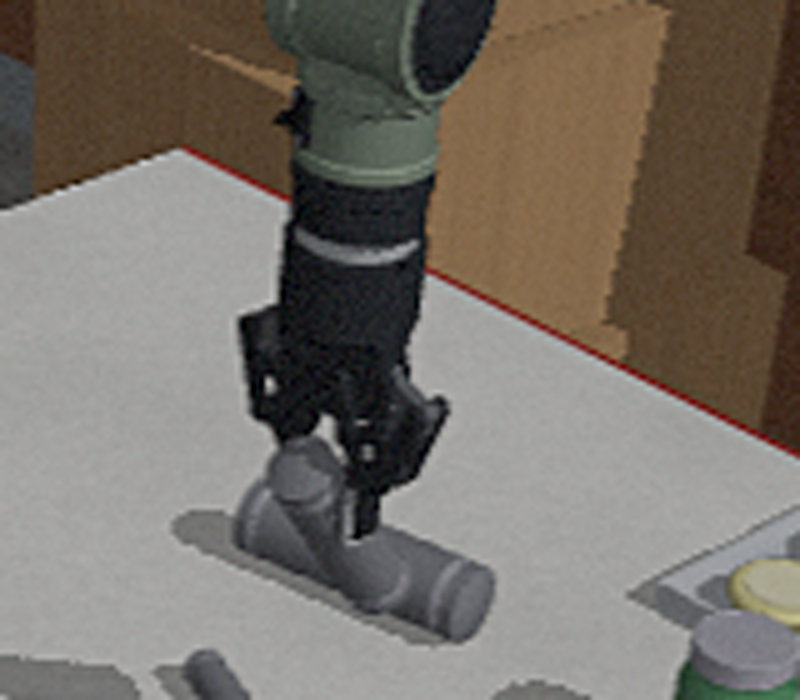

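Emit:
step_arm:
  rows:
    - {"claw": 3.0,"xyz": [-0.7,0,0],"roll": 0}
    - {"claw": 3.0,"xyz": [-1.5,0,0],"roll": 0}
    - {"claw": 3.0,"xyz": [-2.3,0,0],"roll": 0}
    - {"claw": 3.0,"xyz": [-3,0,0],"roll": 0}
    - {"claw": 3.0,"xyz": [-3.8,0,0],"roll": 0}
    - {"claw": 3.0,"xyz": [-4.4,0,0],"roll": 0}
    - {"claw": 3.0,"xyz": [-5,0,0],"roll": 0}
    - {"claw": 3.0,"xyz": [1.5,0,0],"roll": 0}
    - {"claw": 3.0,"xyz": [0,0,0],"roll": 0}
    - {"claw": 3.0,"xyz": [0,0,0],"roll": 0}

```text
clock: 16.8
tool_pos: [0.5034, -0.0386, 0.2239]
tool_rot: [-2.187, -2.224, 0.052]
force: [-0.1, -0.3, -3.5]
opening: 0.0394
```

```bash
python3 go.py .498 -.1713 .2; python3 -c "
from h import *
snap('scene','s7.png',(180,90,400,300),3)"
```

```text
t 16.8 pos [ 0.5034 -0.0386  0.2239] open 0.03937353543437256 F [-0.1053 -0.2913 -3.4788] T [-0.0801 -0.0483  0.0198] j [-0.2132  0.2898 -0.3101  1.0072 -0.0166  1.3411]
tool y yaw deg 0.9500041204055585 x yaw 90.96769764931946 z [-0.039  -0.0085 -0.9992]
tool delta cm [-13.2436  -0.6697   2.5217]
```

View pics/s7.png

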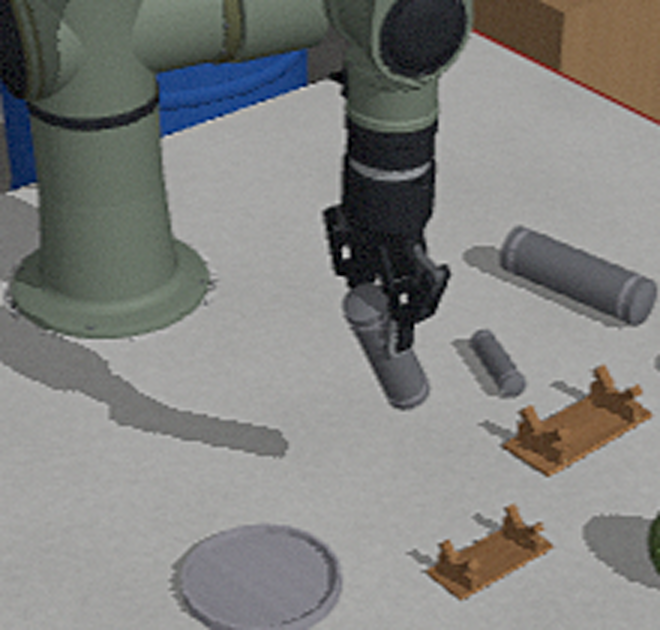

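Emit:
step_arm:
  rows:
    - {"claw": 3.0,"xyz": [-0.7,0,0.2],"roll": -0.3}
    - {"claw": 3.0,"xyz": [-1.6,-0.1,0.2],"roll": -0.2}
    - {"claw": 3.0,"xyz": [-2.6,-0.1,0.2],"roll": 0}
    - {"claw": 3.0,"xyz": [-3.4,-0.1,0.2],"roll": 0}
    - {"claw": 3.0,"xyz": [-4,0,0],"roll": 0}
    - {"claw": 3.0,"xyz": [4.5,0,0],"roll": 0}
    - {"claw": 3.0,"xyz": [0,0,0],"roll": 0}
    - {"claw": 3.0,"xyz": [0,0,0],"roll": 0}
    - {"claw": 3.0,"xyz": [0,0,0],"roll": 0}
    - {"claw": 3.0,"xyz": [0,0,0],"roll": 0}

```text
clock: 17.85
tool_pos: [0.5019, -0.1221, 0.2146]
tool_rot: [-2.17, -2.242, 0.055]
force: [-0.0, -0.4, -3.5]
opening: 0.0391
```

```bash
python3 go.py .498 -.1713 .2; python3 -c "
from h import *
snap('scene','s8.png',(200,100,360,240),5)"
```

```text
t 17.85 pos [ 0.5019 -0.1221  0.2146] open 0.0391013336064212 F [-0.0138 -0.4122 -3.4716] T [ 0.0412 -0.0886  0.0203] j [-0.3681  0.3165 -0.2977  0.9896 -0.0241  1.1708]
tool y yaw deg 1.8404424673192894 x yaw 91.86171563021857 z [-0.0394 -0.0106 -0.9992]
tool delta cm [-4.8912 -0.4882  1.5226]
```

View pics/s8.png

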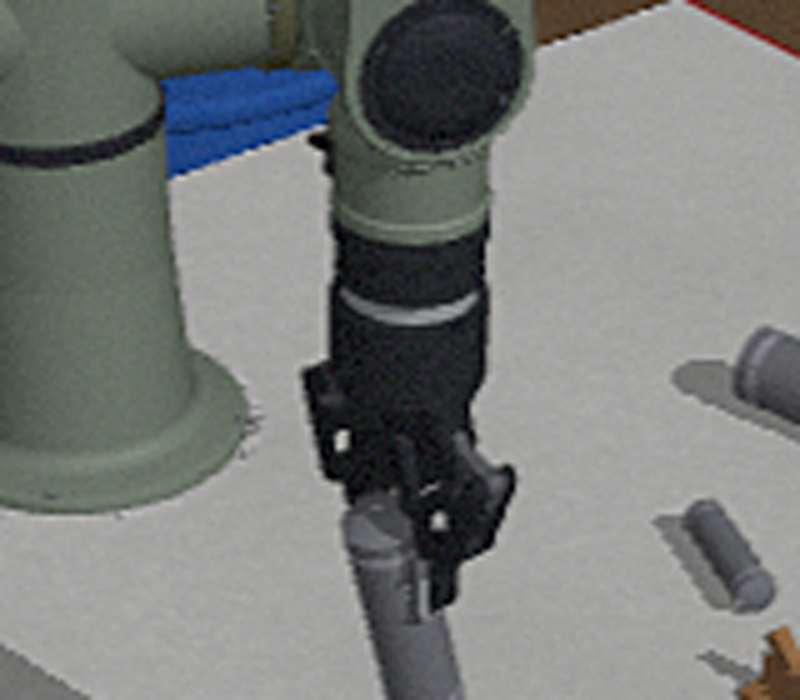

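```bash
python3 -c "
from h import *
snap('scene','s9.png',(240,190,320,290),6)"
```

```text
(no output)
```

View pics/s9.png

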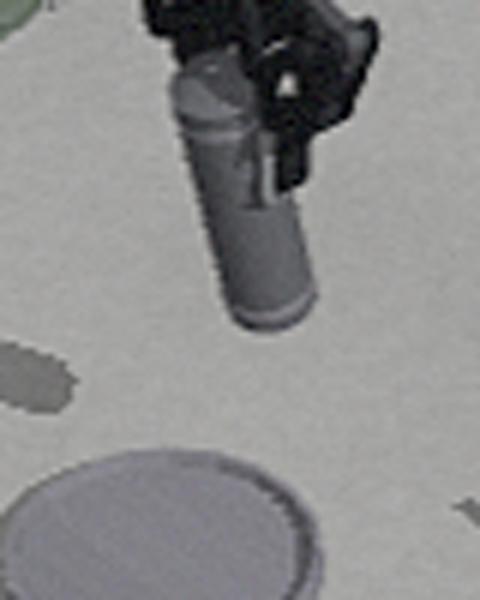

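```bash
cat > ax.py <<'E'
from h import *
def axis(p,q):
    n=np.cross(ray("scene",*p)[1],ray("scene",*q)[1]);y=rot()[:,1]
    a=np.cross(n,y);a/=np.linalg.norm(a);a*=-np.sign(a[2])
    return a
E
python3 - <<'E'
from ax import *
f=lambda x,y:(240+(x+.5)/6-.5,190+(y+.5)/6-.5)
for e in(((176,120),(226,300)),((305,225),(317,285)),((216,130),(272,305))):
    a=axis(f(*e[0]),f(*e[1]));print(a,"tilt deg in y",np.degrees(np.arctan2(a[1],-a[2])),"x",np.degrees(np.arctan2(a[0],-a[2])))
E
```

```text
[-0.04628401  0.24003723 -0.96965969] tilt deg in y 13.903937361819162 x -2.7327808798802717
[-0.04546338  0.20399704 -0.97791528] tilt deg in y 11.783150888502062 x -2.6617700522197922
[-0.04709106  0.27819122 -0.95937067] tilt deg in y 16.17071176973689 x -2.810129060038575
```

Emit:
step_arm:
  rows:
    - {"claw": 3.0,"xyz": [-0.7,0,0.4],"roll": 0}
    - {"claw": 3.0,"xyz": [-1.5,0,0.4],"roll": 0.3}
    - {"claw": 3.0,"xyz": [-2.4,0,0.3],"roll": 0}
    - {"claw": 3.0,"xyz": [-3.4,0,0],"roll": 0}
    - {"claw": 3.0,"xyz": [4,0,0],"roll": 0}
    - {"claw": 3.0,"xyz": [0,0,0],"roll": 0}
    - {"claw": 3.0,"xyz": [0,0,0],"roll": 0}
    - {"claw": 3.0,"xyz": [0,0,0],"roll": 0}
    - {"claw": 3.0,"xyz": [0,0,0],"roll": 0}
    - {"claw": 3.0,"xyz": [0,0,0],"roll": 0}

```text
clock: 18.95
tool_pos: [0.5023, -0.1745, 0.2008]
tool_rot: [-2.187, -2.227, 0.059]
force: [0.1, 0.2, -4.0]
opening: 0.0392
```

```bash
python3 go.py .498 -.1713 .2; python3 -c "
from h import *
snap('scene','s10.png',(210,190,310,290),6)"
```

```text
t 18.95 pos [ 0.5023 -0.1745  0.2008] open 0.03918272408326472 F [ 0.0883  0.1791 -3.9917] T [-0.0005 -0.0939  0.0145] j [-0.4572  0.3535 -0.2812  0.9661 -0.0296  1.096 ]
tool y yaw deg 1.0192102278737778 x yaw 91.0482122828407 z [-0.04   -0.0133 -0.9991]
tool delta cm [ 0.3315 -0.4187  0.0963]
```

View pics/s10.png

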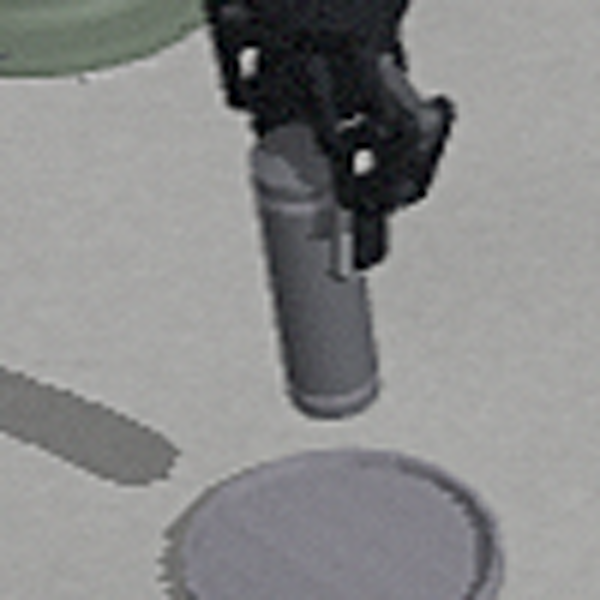

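```bash
python3 - <<'E'
from ax import *
f=lambda x,y:(210+(x+.5)/6-.5,190+(y+.5)/6-.5)
im=cv2.imread("pics/s10.png");g=cv2.cvtColor(im,cv2.COLOR_BGR2GRAY)
L=[];Rr=[]
for y in range(215,385,6):
    row=cv2.GaussianBlur(g,(5,5),0)[y].astype(int)
    xs=np.where(row[230:420]<125)[0]+230
    # contiguous run around expected axis
    c=int(290+(y-200)*0.23); l=c
    while row[l]<128:l-=1
    r=c
    while row[r]<128:r+=1
    L.append((l,y));
    if y>300:Rr.append((r,y))
for P in(L,Rr):
    vx,vy,x0,y0=cv2.fitLine(np.array(P,np.float32),cv2.DIST_HUBER,0,.01,.01).ravel()
    a=axis(f(x0-60*vx,y0-60*vy),f(x0+60*vx,y0+60*vy));print(vx/vy,a,np.degrees(np.arctan2(a[1],-a[2])),np.degrees(np.arctan2(a[0],-a[2])))
print(L,Rr)
E
```

```text
0.17170742 [-0.04222934  0.12912169 -0.99072916] 7.425502402137574 -2.4407269346058857
0.13393006 [-0.04210934  0.11969206 -0.99191764] 6.880463432930512 -2.430887133176204
[(256, 215), (258, 221), (259, 227), (259, 233), (260, 239), (261, 245), (262, 251), (264, 257), (265, 263), (265, 269), (266, 275), (267, 281), (267, 287), (270, 293), (272, 299), (272, 305), (273, 311), (273, 317), (273, 323), (276, 329), (277, 335), (277, 341), (279, 347), (279, 353), (279, 359), (282, 365), (283, 371), (284, 377), (285, 383)] [(371, 305), (371, 311), (372, 317), (373, 323), (373, 329), (373, 335), (375, 341), (377, 347), (378, 353), (379, 359), (379, 365), (378, 371), (378, 377), (381, 383)]
```

Emit:
step_arm:
  rows:
    - {"claw": 3.0,"xyz": [-0.7,0,0.5],"roll": 0}
    - {"claw": 3.0,"xyz": [-1.5,0,0.5],"roll": 0}
    - {"claw": 3.0,"xyz": [-2.4,0,0.5],"roll": 0}
    - {"claw": 3.0,"xyz": [-3.2,0,0],"roll": 0}
    - {"claw": 3.0,"xyz": [3.7,0,0],"roll": 0}
    - {"claw": 3.0,"xyz": [0,0,0],"roll": 0}
    - {"claw": 3.0,"xyz": [0,0,0],"roll": 0}
    - {"claw": 3.0,"xyz": [0,0,0],"roll": 0}
    - {"claw": 3.0,"xyz": [0,0,0],"roll": 0}
    - {"claw": 3.0,"xyz": [0,0,0],"roll": 0}

```text
clock: 20.0
tool_pos: [0.5021, -0.2268, 0.1826]
tool_rot: [-2.194, -2.223, 0.062]
force: [-0.2, 0.5, -3.4]
opening: 0.0399
```

```bash
python3 go.py .498 -.1713 .11; python3 -c "
from h import *
snap('scene','s11.png',(180,190,280,290),6)"
```

```text
t 20.0 pos [ 0.5021 -0.2268  0.1826] open 0.03985058508012286 F [-0.1736  0.5441 -3.4143] T [ 0.0531 -0.0752  0.0049] j [-0.5401  0.4013 -0.2591  0.937  -0.0345  1.0178]
tool y yaw deg 0.7466247365290414 x yaw 90.78258382707314 z [-0.0406 -0.0159 -0.9991]
tool delta cm [ 5.6641 -0.04    7.1794]
```

View pics/s11.png

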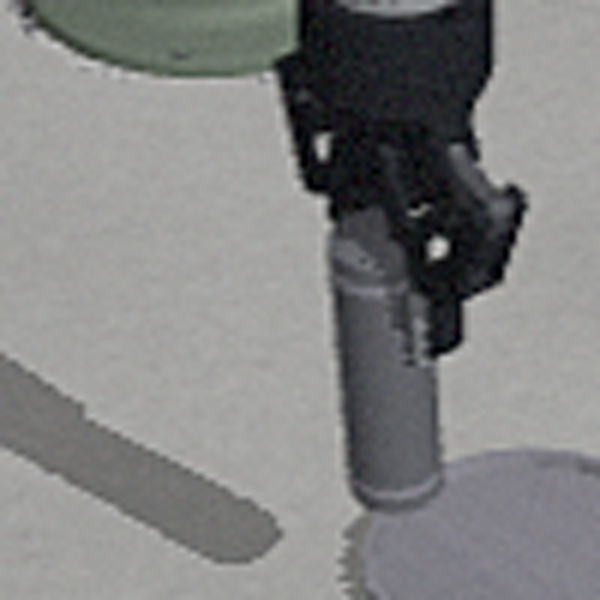

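```bash
cat > fit.py <<'E'
from ax import *
def fit(file,ox,oy,c0,y0,k,ya,yb,yr):
    g=cv2.GaussianBlur(cv2.cvtColor(cv2.imread(file),cv2.COLOR_BGR2GRAY),(5,5),0).astype(int)
    f=lambda x,y:(ox+(x+.5)/6-.5,oy+(y+.5)/6-.5)
    L=[];Q=[]
    for y in range(ya,yb,5):
        c=int(c0+(y-y0)*k);l=c;r=c
        while g[y,l]<128:l-=1
        while g[y,r]<128:r+=1
        L.append((l,y))
        if y>yr:Q.append((r,y))
    for P in(L,Q):
        vx,vy,x,y=cv2.fitLine(np.array(P,np.float32),cv2.DIST_HUBER,0,.01,.01).ravel()
        a=axis(f(x-60*vx,y-60*vy),f(x+60*vx,y+60*vy));print("slope",vx/vy,"lean y,x deg",np.degrees(np.arctan2(a[1],-a[2])),np.degrees(np.arctan2(a[0],-a[2])))
E
python3 -c "
from fit import *
fit('pics/s11.png',180,190,370,300,.12,295,475,370)"
```

```text
slope 0.08633567 lean y,x deg 1.7675416065231424 -2.3550084700229323
slope 0.066505544 lean y,x deg 1.9778191152016722 -2.357753809310404
```

Emit:
step_arm:
  rows:
    - {"claw": 3.0,"xyz": [0.3,0,0.3],"roll": 0}
    - {"claw": 3.0,"xyz": [0.6,0,0.5],"roll": 0}
    - {"claw": 3.0,"xyz": [0.8,0,0.6],"roll": 0}
    - {"claw": 3.0,"xyz": [0.8,0,0.6],"roll": 0}
    - {"claw": 3.0,"xyz": [0.8,0,0.6],"roll": 0}
    - {"claw": 3.0,"xyz": [0.7,0,0.6],"roll": 0}
    - {"claw": 3.0,"xyz": [0.5,0,0.6],"roll": 0}
    - {"claw": 3.0,"xyz": [0.3,0,0.4],"roll": 0}
    - {"claw": 3.0,"xyz": [0.1,0,0.2],"roll": 0}
    - {"claw": 3.0,"xyz": [0,0,0],"roll": 0}

```text
clock: 21.05
tool_pos: [0.4989, -0.1726, 0.1332]
tool_rot: [-2.19, -2.225, 0.063]
force: [-0.5, -0.6, -2.8]
opening: 0.0398
```

```bash
python3 go.py .5 -.1713 .103
```

```text
t 21.05 pos [ 0.4989 -0.1726  0.1332] open 0.03977110275904786 F [-0.4884 -0.6175 -2.7566] T [ 0.0307 -0.066   0.0466] j [-0.4553  0.4163 -0.3789  0.8064 -0.032   1.1001]
tool y yaw deg 0.8915694141123213 x yaw 90.92665788789753 z [-0.0417 -0.0153 -0.999 ]
tool delta cm [0.169  0.2368 3.0138]
```

Emit:
step_arm:
  rows:
    - {"claw": 3.0,"xyz": [0,0,0.3],"roll": 0}
    - {"claw": 3.0,"xyz": [0,0,0.5],"roll": 0}
    - {"claw": 3.0,"xyz": [0,0,0.5],"roll": 0}
    - {"claw": 3.0,"xyz": [0,0,0.5],"roll": 0}
    - {"claw": 3.0,"xyz": [0,0,0.3],"roll": 0}
    - {"claw": 3.0,"xyz": [0,0,0.1],"roll": 0}
    - {"claw": 3.0,"xyz": [0,0,0],"roll": 0}
    - {"claw": 3.0,"xyz": [0,0,0],"roll": 0}
    - {"claw": 3.0,"xyz": [0,0,0],"roll": 0}
    - {"claw": 3.0,"xyz": [0,0,0],"roll": 0}

```text
clock: 22.05
tool_pos: [0.4987, -0.1745, 0.11]
tool_rot: [-2.193, -2.224, 0.062]
force: [0.0, -0.3, -3.2]
opening: 0.0396
```

```bash
python3 go.py .5 -.1713 .103; python3 -c "
from h import *
snap('scene','s12.png',(210,210,310,310),6)"
```

```text
t 22.05 pos [ 0.4987 -0.1745  0.11  ] open 0.03958322286229517 F [ 0.0336 -0.2813 -3.2411] T [ 0.0265 -0.0755 -0.0096] j [-0.4586  0.4437 -0.4054  0.7504 -0.0325  1.0986]
tool y yaw deg 0.7844606910431428 x yaw 90.82112086443689 z [-0.0401 -0.0164 -0.9991]
tool delta cm [0.3327 0.1601 0.6864]
```

View pics/s12.png

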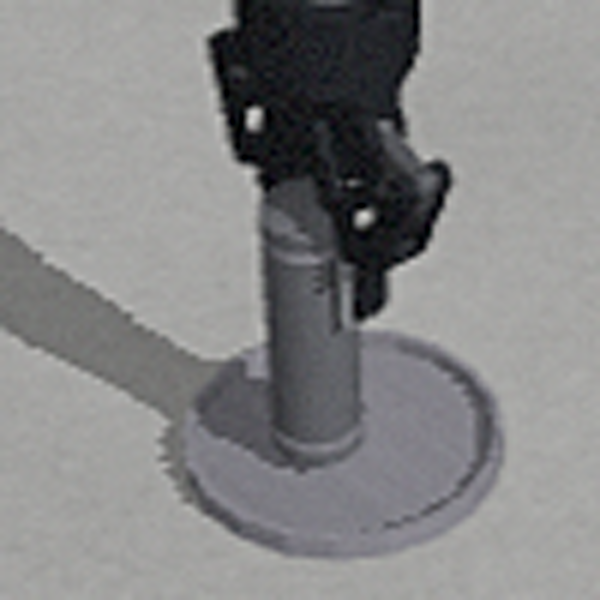

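The float is nearly plumb over the dish floor, with its bottom at about (318,450) in the crop. I'll lower it in small steps until it touches.

Emit:
step_arm:
  rows:
    - {"claw": 3.0,"xyz": [0,0,0.2],"roll": 0}
    - {"claw": 3.0,"xyz": [0,0,0.15],"roll": 0}
    - {"claw": 3.0,"xyz": [0,0,0.1],"roll": 0}
    - {"claw": 3.0,"xyz": [0,0,0.05],"roll": 0}
    - {"claw": 3.0,"xyz": [0,0,0],"roll": 0}
    - {"claw": 3.0,"xyz": [0,0,0],"roll": 0}
    - {"claw": 3.0,"xyz": [0,0,0],"roll": 0}
    - {"claw": 3.0,"xyz": [0,0,0],"roll": 0}
    - {"claw": 3.0,"xyz": [0,0,0],"roll": 0}
    - {"claw": 3.0,"xyz": [0,0,0],"roll": 0}

```text
clock: 23.1
tool_pos: [0.4989, -0.1747, 0.1052]
tool_rot: [-2.194, -2.225, 0.062]
force: [-0.2, -0.2, -2.4]
opening: 0.0394
```

```bash
python3 go.py .5 -.1713 .103
```

```text
t 23.1 pos [ 0.4989 -0.1747  0.1052] open 0.03936765479577087 F [-0.2148 -0.2363 -2.3784] T [ 0.0001 -0.0595 -0.0052] j [-0.4588  0.4494 -0.4109  0.738  -0.0325  1.0983]
tool y yaw deg 0.7905187524153329 x yaw 90.82751489601559 z [-0.0391 -0.017  -0.9991]
tool delta cm [0.3465 0.1232 0.2063]
```

Emit:
step_arm:
  rows:
    - {"claw": 3.0,"xyz": [0,0,0.15],"roll": 0}
    - {"claw": 3.0,"xyz": [0,0,0],"roll": 0}
    - {"claw": 3.0,"xyz": [0,0,0],"roll": 0}
    - {"claw": 3.0,"xyz": [0,0,0],"roll": 0}
    - {"claw": 3.0,"xyz": [0,0,0.1],"roll": 0}
    - {"claw": 3.0,"xyz": [0,0,0],"roll": 0}
    - {"claw": 3.0,"xyz": [0,0,0],"roll": 0}
    - {"claw": 3.0,"xyz": [0,0,0],"roll": 0}
    - {"claw": 3.0,"xyz": [0,0,0],"roll": 0}
    - {"claw": 3.0,"xyz": [0,0,0],"roll": 0}

```text
clock: 24.1
tool_pos: [0.4991, -0.175, 0.1049]
tool_rot: [-2.195, -2.227, 0.062]
force: [-1.5, 1.2, 2.1]
opening: 0.0395
```

```bash
python3 go.py .5 -.1713 .103; python3 -c "
from h import *
snap('scene','s13.png',(210,210,310,310),6);vision.snapshot('top');print(arm.get_obs()['force'])
from fit import *
fit('pics/s13.png',210,210,305,280,.08,280,440,360)"
```

```text
t 24.1 pos [ 0.4991 -0.175   0.1049] open 0.039541608200864324 F [-1.5458  1.2086  2.0879] T [ 0.2134  0.3139 -0.019 ] j [-0.4588  0.4492 -0.412   0.7356 -0.0333  1.0982]
tool y yaw deg 0.7971697502696055 x yaw 90.83626786491952 z [-0.0381 -0.0183 -0.9991]
tool delta cm [0.3767 0.1066 0.1821]
[-1.53650890e+00  9.41840843e-04  1.41917581e+00]
slope -0.8023789 lean y,x deg -52.719128797757755 -1.146778977426621
slope 0.03535773 lean y,x deg 1.5512988651880366 -2.2177710255150274
```

View pics/s13.png

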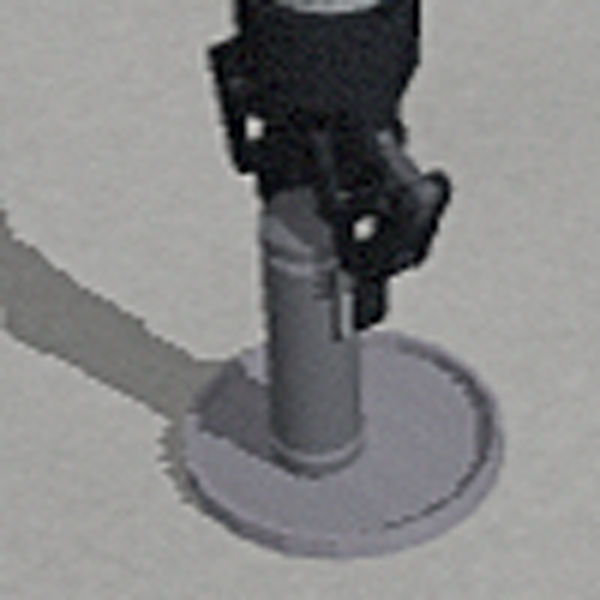

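Emit:
step_arm:
  rows:
    - {"claw": 4.1,"xyz": [0,0,0],"roll": 0}
    - {"claw": 4.2,"xyz": [0,0,0],"roll": 0}
    - {"claw": 4.3,"xyz": [0,0,0],"roll": 0}
    - {"claw": 4.4,"xyz": [0,0,0],"roll": 0}
    - {"claw": 4.5,"xyz": [0,0,0],"roll": 0}
    - {"claw": 4.7,"xyz": [0,0,0],"roll": 0}
    - {"claw": 5.0,"xyz": [0,0,0],"roll": 0}
    - {"claw": 5.0,"xyz": [0,0,0],"roll": 0}
    - {"claw": 5.0,"xyz": [0,0,0],"roll": 0}
    - {"claw": 5.0,"xyz": [0,0,0],"roll": 0}

```text
clock: 25.2
tool_pos: [0.5005, -0.1761, 0.1051]
tool_rot: [-2.198, -2.229, 0.061]
force: [-0.2, -0.4, 0.2]
opening: 0.0501
```

```bash
python3 go.py .5 -.1713 .103; python3 -c "
from h import *
snap('scene','s14.png',(210,210,310,310),6)"
```

```text
t 25.2 pos [ 0.5005 -0.1761  0.1051] open 0.050122747782238644 F [-0.1817 -0.3847  0.1749] T [ 0.0018 -0.0668  0.0061] j [-0.459   0.4496 -0.4107  0.7334 -0.0338  1.0982]
tool y yaw deg 0.780180714584527 x yaw 90.82053139058971 z [-0.0355 -0.0202 -0.9992]
tool delta cm [ 0.4805 -0.0332  0.2019]
```

View pics/s14.png

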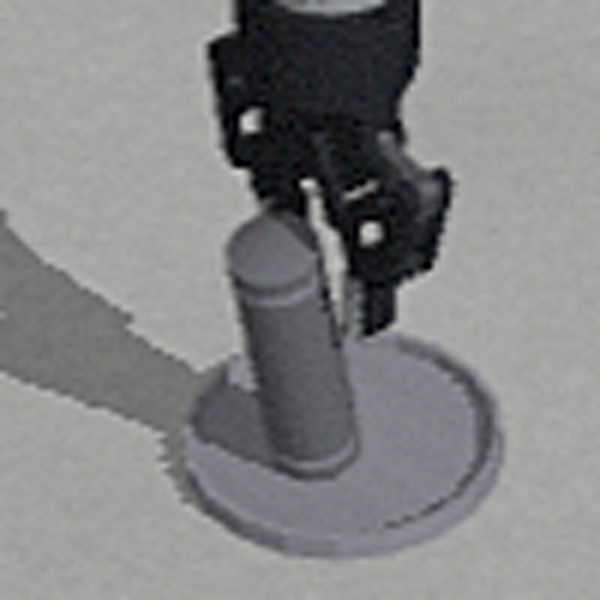

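Emit:
step_arm:
  rows:
    - {"claw": 5.5,"xyz": [0,0,0],"roll": 0}
    - {"claw": 6.0,"xyz": [0,0,0],"roll": 0}
    - {"claw": 6.5,"xyz": [0,0,0],"roll": 0}
    - {"claw": 7.0,"xyz": [0,0,0],"roll": 0}
    - {"claw": 7.5,"xyz": [0,0,0],"roll": 0}
    - {"claw": 8.0,"xyz": [0,0,0],"roll": 0}
    - {"claw": 8.4,"xyz": [0,0,0],"roll": 0}
    - {"claw": 8.4,"xyz": [0,0,0],"roll": 0}
    - {"claw": 8.4,"xyz": [0,0,0],"roll": 0}
    - {"claw": 8.4,"xyz": [0,0,0],"roll": 0}

```text
clock: 26.25
tool_pos: [0.5005, -0.176, 0.1051]
tool_rot: [-2.198, -2.229, 0.061]
force: [0.2, 0.6, -0.6]
opening: 0.0839
```

```bash
python3 -c "
from h import *
A=snap('scene','s15.png',(210,210,310,310),4);a=cv2.imread('pics/s15.png')
for i in range(2): vision.snapshot('top')
snap('scene','s15.png',(210,210,310,310),4);b=cv2.imread('pics/s15.png')
cv2.imwrite('pics/s15c.png',np.hstack([a,b]));print(arm.get_obs()['tool_pos'],arm.get_obs()['force'])"
```

```text
[ 0.50048206 -0.17606438  0.10509673] [ 0.19787517 -0.77415132 -0.22110783]
```

View pics/s15c.png

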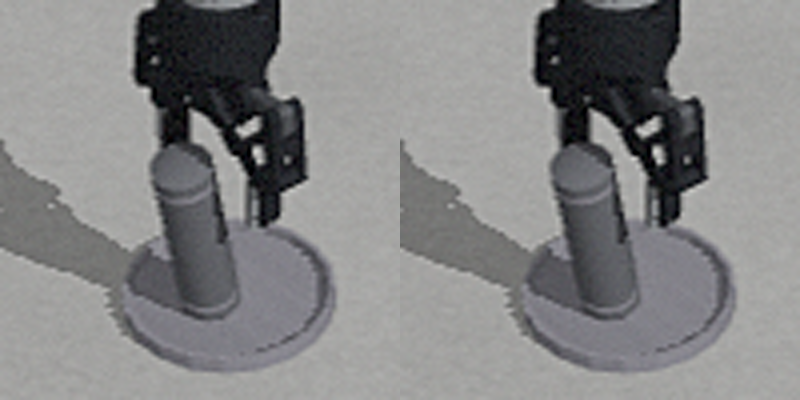

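```bash
python3 -c "
from h import *
a=snap('scene','s16.png',(225,235,285,300),9);
snap('top','t16.png',(350,210,440,300),7)"
```

```text
(no output)
```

View pics/s16.png

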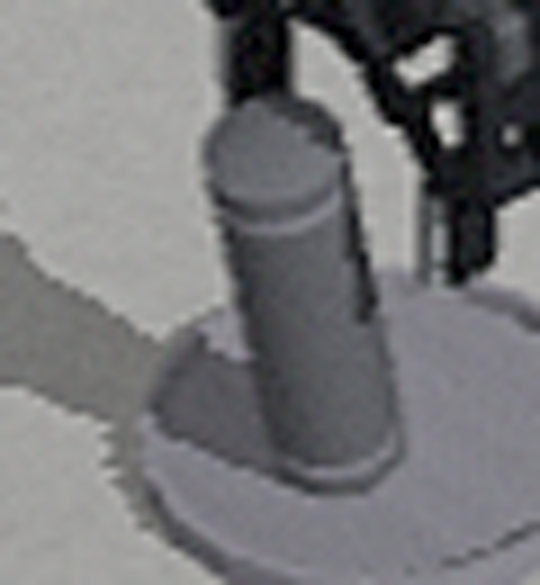

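View pics/t16.png

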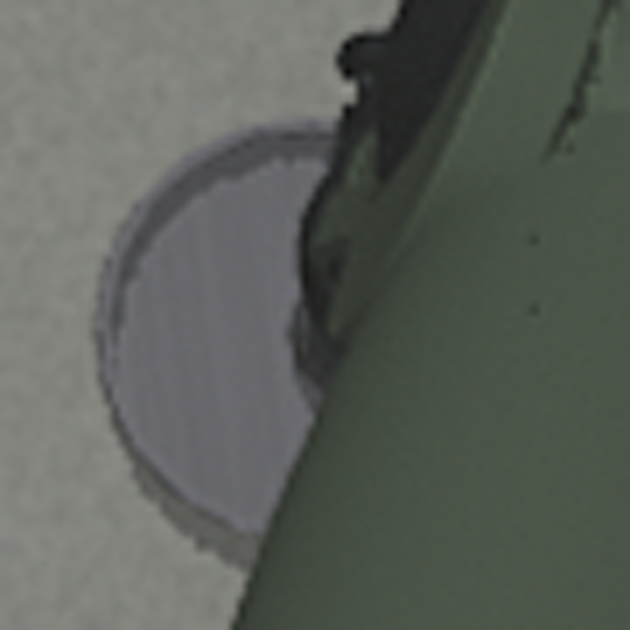

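```bash
python3 - <<'E'
from h import *
f=lambda P:(proj("scene",P)-np.array([225,235])+.5)*9
def p(ly,lx,b=(0.4975,-.181,.008)):
    b=np.array(b);d=np.array([np.tan(np.radians(lx)),np.tan(np.radians(ly)),1]);d/=np.linalg.norm(d)
    return f(b+d*.0),f(b+d*.136)
for ly in(0,-4,-8,-12):
  for lx in(-4,0,4):print(ly,lx,*p(ly,lx))
print(onz("scene",225+338/9,235+465/9,.012))
E
```

```text
0 -4 [348.46627894 448.06389157] [311.07251177  65.8588867 ]
0 0 [348.46627894 448.06389157] [331.36038343  81.10511834]
0 4 [348.46627894 448.06389157] [351.88617668  98.35669446]
-4 -4 [348.46627894 448.06389157] [283.59317241  79.98740793]
-4 0 [348.46627894 448.06389157] [303.72391454  95.33547426]
-4 4 [348.46627894 448.06389157] [324.23368932 112.61321698]
-8 -4 [348.46627894 448.06389157] [256.27847298  96.08937163]
-8 0 [348.46627894 448.06389157] [276.15122971 111.47612404]
-8 4 [348.46627894 448.06389157] [296.53809263 128.68894799]
-12 -4 [348.46627894 448.06389157] [229.28392123 114.09158043]
-12 0 [348.46627894 448.06389157] [248.80198904 129.4505036 ]
-12 4 [348.46627894 448.06389157] [268.95832599 146.50746427]
[ 0.50761266 -0.19049522  0.012     ]
```

```bash
python3 -c "
from h import *
I=[]
for i in range(10):
  im=snap('scene','x.png',(225,235,285,300),3);I.append(cv2.imread('pics/x.png'))
cv2.imwrite('pics/s17.png',np.vstack([np.hstack(I[0:8:2]),np.hstack(I[2:10:2])]))
print([float(np.abs(I[0].astype(int)-k).mean()) for k in I], arm.get_obs()['clock'])"
```

```text
[0.0, 2.338176638176638, 2.325052231718898, 2.317787274453941, 2.3176828110161445, 2.283133903133903, 2.309230769230769, 2.360826210826211, 2.332716049382716, 2.3388793922127253] 27.05
```

View pics/s17.png

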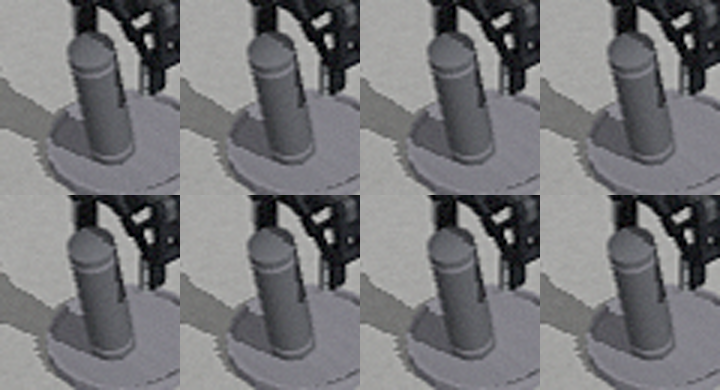

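Emit:
step_arm:
  rows:
    - {"claw": 8.4,"xyz": [0,0,-0.3],"roll": 0}
    - {"claw": 8.4,"xyz": [0,0,-0.5],"roll": 0}
    - {"claw": 8.4,"xyz": [0,0,-0.7],"roll": 0}
    - {"claw": 8.4,"xyz": [0,0,-0.8],"roll": 0}
    - {"claw": 8.4,"xyz": [0,0,-0.8],"roll": 0}
    - {"claw": 8.4,"xyz": [0,0,-0.8],"roll": 0}
    - {"claw": 8.4,"xyz": [0,0,-0.8],"roll": 0}
    - {"claw": 8.4,"xyz": [0,0,-0.8],"roll": 0}
    - {"claw": 8.4,"xyz": [0,0,-0.8],"roll": 0}
    - {"claw": 8.4,"xyz": [0,0,-0.5],"roll": 0}

```text
clock: 28.05
tool_pos: [0.5034, -0.1747, 0.1798]
tool_rot: [-2.198, -2.23, 0.061]
force: [0.5, -0.1, -0.4]
opening: 0.0837
```

```bash
python3 go.py .5 -.1713 .103;python3 -c "
from h import *
a=snap('scene','s18.png',(225,235,285,300),9)"
```

```text
t 28.05 pos [ 0.5034 -0.1747  0.1798] open 0.08369120523157911 F [ 0.5025 -0.128  -0.4074] T [ 0.0357 -0.0157  0.0024] j [-0.4543  0.369  -0.3165  0.9069 -0.0337  1.1028]
tool y yaw deg 0.7858583500797243 x yaw 90.82606212368955 z [-0.0343 -0.0208 -0.9992]
tool delta cm [ 0.4962 -0.0686  7.6808]
```

View pics/s18.png

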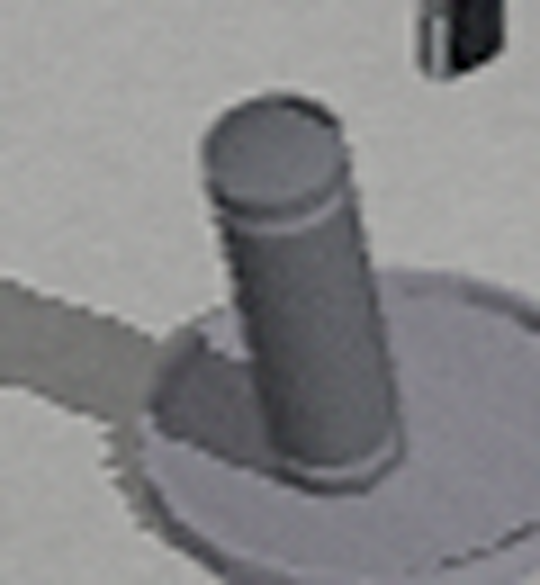

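Emit:
step_arm:
  rows:
    - {"claw": 8.4,"xyz": [0,0,-1.5],"roll": 0}
    - {"claw": 8.4,"xyz": [-1,0,-1.5],"roll": 0}
    - {"claw": 8.4,"xyz": [-2.5,0,0],"roll": 0}
    - {"claw": 8.4,"xyz": [-4,0,0],"roll": 0}
    - {"claw": 8.4,"xyz": [-4,0,0],"roll": 0}
    - {"claw": 8.4,"xyz": [-4,0,0],"roll": 0}
    - {"claw": 8.4,"xyz": [-4,0,0],"roll": 0}
    - {"claw": 8.4,"xyz": [-3,0,0],"roll": 0}
    - {"claw": 8.4,"xyz": [-1,0,0],"roll": 0}
    - {"claw": 8.4,"xyz": [0,0,0],"roll": 0}

```text
clock: 29.1
tool_pos: [0.5077, -0.4158, 0.2146]
tool_rot: [-2.192, -2.232, 0.06]
force: [-0.1, 1.0, 0.0]
opening: 0.0843
```

```bash
python3 go.py .5 -.1713 .103;python3 -c "
from h import *
a=snap('top','t19.png',(350,210,440,300),7)
a=snap('scene','s19.png',(225,235,285,300),9)"
```

```text
t 29.1 pos [ 0.5077 -0.4158  0.2146] open 0.08433428375177654 F [-0.1267  0.9524  0.035 ] T [ 0.0205 -0.0229  0.0009] j [-0.7818  0.558   0.0835  1.1085 -0.0383  0.7713]
tool y yaw deg 1.0103124535447063 x yaw 91.0472002504033 z [-0.0357 -0.0185 -0.9992]
tool delta cm [24.6558  0.0613 10.7271]
```

View pics/t19.png

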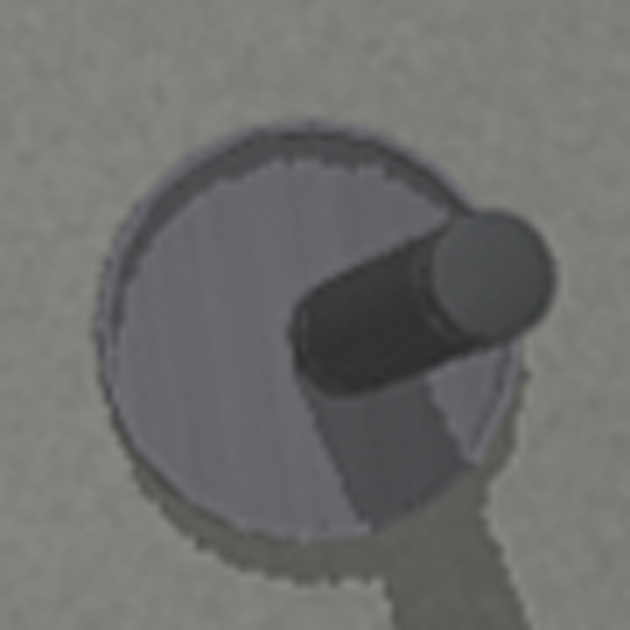

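View pics/s19.png

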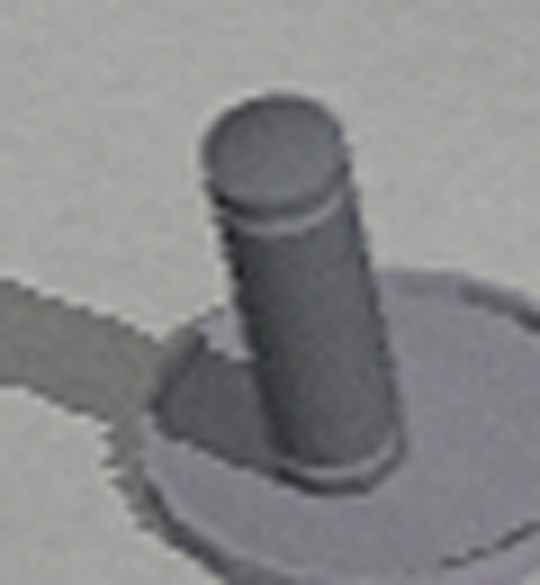

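```bash
python3 - <<'E'
from h import *
f=lambda x,y:(350+(x+.5)/7-.5,210+(y+.5)/7-.5)
t=onz("top",*f(493,275),.137);b=onz("top",*f(350,338),.009);print(t,b,t-b)
d=(t-b);print("lean y,x",np.degrees(np.arctan2(d[1],d[2])),np.degrees(np.arctan2(d[0],d[2])),"tot",np.degrees(np.arctan2(np.hypot(*d[:2]),d[2])),"mid",(t+b)/2)
E
```

```text
[ 0.50540476 -0.20860393  0.137     ] [ 0.49506272 -0.18519148  0.009     ] [ 0.01034204 -0.02341244  0.128     ]
lean y,x -10.365373861412083 4.6193028851314635 tot 11.307749008334412 mid [ 0.50023374 -0.1968977   0.073     ]
```

Emit:
step_arm:
  rows:
    - {"claw": 8.5,"xyz": [0,0,0],"roll": 8.4}
    - {"claw": 8.5,"xyz": [0,0,0],"roll": 8.4}
    - {"claw": 8.5,"xyz": [0,0,0],"roll": 8.4}
    - {"claw": 8.5,"xyz": [0,0,0],"roll": 8.4}
    - {"claw": 8.5,"xyz": [0,0,0],"roll": 8.4}
    - {"claw": 8.5,"xyz": [0,0,0],"roll": 8.4}
    - {"claw": 8.5,"xyz": [0,0,0],"roll": 8.4}
    - {"claw": 8.5,"xyz": [0,0,0],"roll": 7}
    - {"claw": 8.5,"xyz": [0.8,-2,0],"roll": 0}
    - {"claw": 8.5,"xyz": [1.4,-3.5,0],"roll": 0}

```text
clock: 30.2
tool_pos: [0.5084, -0.3355, 0.2155]
tool_rot: [3.07, 0.643, -0.061]
force: [0.2, 0.1, -0.2]
opening: 0.0847
```

```bash
python3 go.py .4985 -.193 .2
```

```text
t 30.2 pos [ 0.5084 -0.3355  0.2155] open 0.0846825314162902 F [ 0.2158  0.0701 -0.1923] T [ 0.0774 -0.1022  0.0281] j [-0.6888  0.4751 -0.0522  1.0648 -0.0331  2.0403]
tool y yaw deg -66.3483080550652 x yaw 23.660770208040567 z [-0.0374 -0.012  -0.9992]
tool delta cm [  4.8719 -13.4412   1.4114]
```

Emit:
step_arm:
  rows:
    - {"claw": 8.5,"xyz": [1.3,-3.4,0.2],"roll": 0}
    - {"claw": 8.5,"xyz": [1.1,-3.0,0.2],"roll": 0}
    - {"claw": 8.5,"xyz": [0.8,-2.3,0.2],"roll": 0}
    - {"claw": 8.5,"xyz": [0.5,-1.3,0],"roll": 0}
    - {"claw": 8.5,"xyz": [0.2,-0.5,0],"roll": 0}
    - {"claw": 8.5,"xyz": [0,0,0],"roll": 0}
    - {"claw": 8.5,"xyz": [0,0,0],"roll": 0}
    - {"claw": 8.5,"xyz": [0,0,0],"roll": 0}
    - {"claw": 8.5,"xyz": [0,0,0],"roll": 0}
    - {"claw": 8.5,"xyz": [0,0,0],"roll": 0}

```text
clock: 31.2
tool_pos: [0.5, -0.2089, 0.2101]
tool_rot: [3.068, 0.662, -0.06]
force: [0.0, -0.3, 0.3]
opening: 0.0846
```

```bash
python3 go.py .4985 -.193 .2
```

```text
t 31.2 pos [ 0.5    -0.2089  0.2101] open 0.08463109684483136 F [ 0.0181 -0.3112  0.3163] T [ 0.0082 -0.077   0.0154] j [-0.5173  0.3612 -0.2443  0.9922 -0.0274  2.1997]
tool y yaw deg -65.66012647081764 x yaw 24.352031782677113 z [-0.0369 -0.0106 -0.9993]
tool delta cm [ 0.5574 -1.5     0.9953]
```

Emit:
step_arm:
  rows:
    - {"claw": 8.5,"xyz": [0.2,-0.6,0.5],"roll": 0}
    - {"claw": 8.5,"xyz": [0.2,-0.5,0.5],"roll": 0}
    - {"claw": 8.5,"xyz": [0,0,0.5],"roll": 0}
    - {"claw": 8.5,"xyz": [0,0,0.3],"roll": 0}
    - {"claw": 8.5,"xyz": [0,0,0.2],"roll": 0}
    - {"claw": 8.5,"xyz": [0,0,0],"roll": 0}
    - {"claw": 8.5,"xyz": [0,0,0],"roll": 0}
    - {"claw": 8.5,"xyz": [0,0,0],"roll": 0}
    - {"claw": 8.5,"xyz": [0,0,0],"roll": 0}
    - {"claw": 8.5,"xyz": [0,0,0],"roll": 0}

```text
clock: 32.2
tool_pos: [0.498, -0.1973, 0.1876]
tool_rot: [3.069, 0.659, -0.061]
force: [-1.0, 0.9, 0.3]
opening: 0.0848
```

```bash
python3 go.py .4985 -.193 .102;python3 -c "
from h import *
a=snap('scene','s20.png',(200,180,310,310),4)"
```

```text
t 32.2 pos [ 0.498  -0.1973  0.1876] open 0.0848279861711632 F [-1.0161  0.8843  0.3144] T [-0.0103 -0.0592  0.0409] j [-0.5005  0.3707 -0.2921  0.9363 -0.0271  2.2181]
tool y yaw deg -65.75228840241 x yaw 24.261362515564336 z [-0.0377 -0.0102 -0.9992]
tool delta cm [ 0.5566 -0.3192  8.5482]
```

View pics/s20.png

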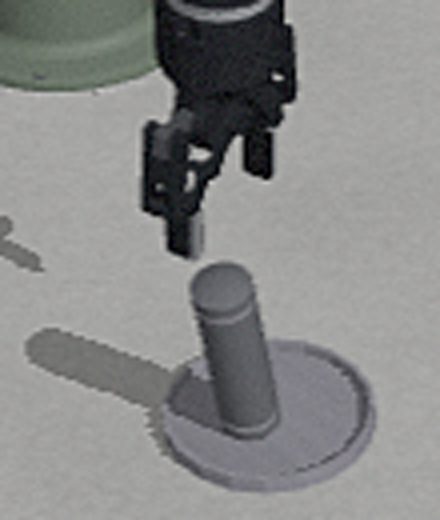

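Emit:
step_arm:
  rows:
    - {"claw": 8.5,"xyz": [0.2,-0.2,0.5],"roll": 0}
    - {"claw": 8.5,"xyz": [0.2,-0.1,0.9],"roll": 0}
    - {"claw": 8.5,"xyz": [0.1,0,1.0],"roll": 0}
    - {"claw": 8.5,"xyz": [0,0,1.0],"roll": 0}
    - {"claw": 8.5,"xyz": [0,0,1.0],"roll": 0}
    - {"claw": 8.5,"xyz": [0,0,1.0],"roll": 0}
    - {"claw": 8.5,"xyz": [0,0,0.9],"roll": 0}
    - {"claw": 8.5,"xyz": [0,0,0.6],"roll": 0}
    - {"claw": 8.5,"xyz": [0,0,0.2],"roll": 0}
    - {"claw": 8.5,"xyz": [0,0,0],"roll": 0}

```text
clock: 33.25
tool_pos: [0.4976, -0.1924, 0.1086]
tool_rot: [3.071, 0.66, -0.065]
force: [1.1, -0.7, -0.2]
opening: 0.0849
```

```bash
python3 go.py .4985 -.193 .102;python3 -c "
from h import *
a=snap('scene','s21.png',(200,200,310,310),5)"
```

```text
t 33.25 pos [ 0.4976 -0.1924  0.1086] open 0.08493885227417013 F [ 1.1152 -0.685  -0.1672] T [-0.0033 -0.0042  0.008 ] j [-0.4928  0.4548 -0.3909  0.7563 -0.0268  2.226 ]
tool y yaw deg -65.75661297511193 x yaw 24.26272259886543 z [-0.0402 -0.0089 -0.9992]
tool delta cm [0.0822 0.0984 0.6533]
```

View pics/s21.png

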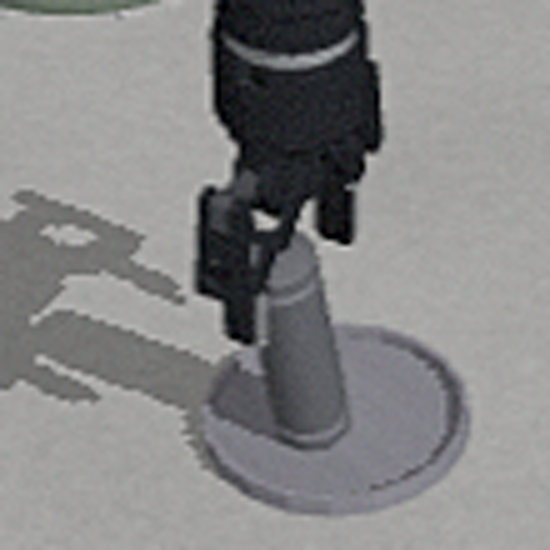

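Emit:
step_arm:
  rows:
    - {"claw": 7.4,"xyz": [0,0,0],"roll": 0}
    - {"claw": 6.6,"xyz": [0,0,0],"roll": 0}
    - {"claw": 5.9,"xyz": [0,0,0],"roll": 0}
    - {"claw": 5.3,"xyz": [0,0,0],"roll": 0}
    - {"claw": 4.9,"xyz": [0,0,0],"roll": 0}
    - {"claw": 4.6,"xyz": [0,0,0],"roll": 0}
    - {"claw": 4.4,"xyz": [0,0,0],"roll": 0}
    - {"claw": 4.2,"xyz": [0,0,0],"roll": 0}
    - {"claw": 4.1,"xyz": [0,0,0],"roll": 0}
    - {"claw": 4.0,"xyz": [0,0,0],"roll": 0}
  newtons: 20

```text
clock: 34.3
tool_pos: [0.4984, -0.1917, 0.1109]
tool_rot: [-3.071, -0.661, 0.06]
force: [0.9, 0.7, 0.6]
opening: 0.0417
```

```bash
python3 go.py .4985 -.193 .102;python3 -c "
from h import *
a=snap('scene','s22.png',(200,200,310,310),5)"
```

```text
t 34.3 pos [ 0.4984 -0.1917  0.1109] open 0.04170353895854265 F [0.934  0.7167 0.5732] T [0.3496 0.1575 0.0619] j [-0.4921  0.4513 -0.3893  0.7595 -0.0246  2.226 ]
tool y yaw deg -65.72118124099579 x yaw 24.29646868527668 z [-0.0374 -0.0078 -0.9993]
tool delta cm [-0.0153  0.1325  0.893 ]
```

View pics/s22.png

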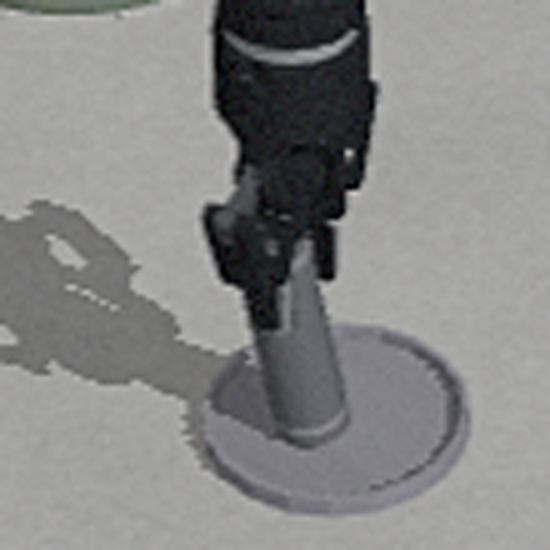

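Emit:
step_arm:
  rows:
    - {"claw": 3.8,"xyz": [0,0,0],"roll": 0}
    - {"claw": 3.5,"xyz": [0,0,0],"roll": 0}
    - {"claw": 3.5,"xyz": [0,0,0],"roll": 0}
    - {"claw": 3.5,"xyz": [0,0,0],"roll": 0}
    - {"claw": 3.5,"xyz": [0,0,0],"roll": 0}
    - {"claw": 3.5,"xyz": [0,0,0],"roll": 0}
    - {"claw": 3.5,"xyz": [0,0,0],"roll": 0}
    - {"claw": 3.5,"xyz": [0,0,0],"roll": 0}
    - {"claw": 3.5,"xyz": [0,0,0],"roll": 0}
    - {"claw": 3.5,"xyz": [0,0,0],"roll": 0}
  newtons: 20

```text
clock: 35.35
tool_pos: [0.4985, -0.1917, 0.1109]
tool_rot: [-3.071, -0.661, 0.06]
force: [-0.3, 1.4, 2.4]
opening: 0.0415
```

```bash
python3 go.py .4985 -.193 .102;python3 -c "
from h import *
a=snap('scene','s23.png',(200,200,310,310),5)"
```

```text
t 35.35 pos [ 0.4985 -0.1917  0.1109] open 0.04151592413681034 F [-0.3373  1.4436  2.4281] T [ 0.4674  0.1878 -0.0324] j [-0.4921  0.4513 -0.3892  0.7594 -0.0246  2.226 ]
tool y yaw deg -65.72304350894089 x yaw 24.29430148697489 z [-0.0373 -0.0079 -0.9993]
tool delta cm [-0.0179  0.1233  0.8944]
```

View pics/s23.png

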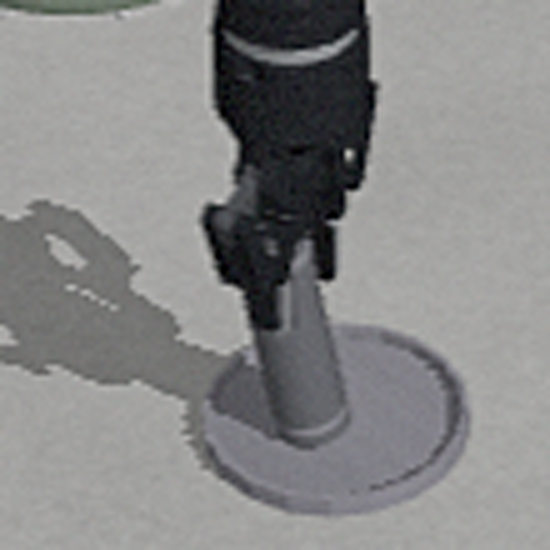

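Emit:
step_arm:
  rows:
    - {"claw": 3.5,"xyz": [0,0,-0.4],"roll": 0}
    - {"claw": 3.5,"xyz": [0,0,-0.4],"roll": 0}
    - {"claw": 3.5,"xyz": [0,0,-0.2],"roll": 0}
    - {"claw": 3.5,"xyz": [0,0,0],"roll": 0}
    - {"claw": 3.5,"xyz": [0,0,0],"roll": 0}
    - {"claw": 3.5,"xyz": [0,0,0],"roll": 0}
    - {"claw": 3.5,"xyz": [0,0,0],"roll": 0}
    - {"claw": 3.5,"xyz": [0,0,0],"roll": 0}
    - {"claw": 3.5,"xyz": [0,0,0],"roll": 0}
    - {"claw": 3.5,"xyz": [0,0,0],"roll": 0}
  newtons: 40

```text
clock: 36.4
tool_pos: [0.4979, -0.1924, 0.1196]
tool_rot: [3.07, 0.66, -0.065]
force: [-0.9, 1.2, -2.9]
opening: 0.039
```

```bash
python3 go.py .4985 -.193 .102;python3 -c "
from h import *
a=snap('scene','s24.png',(200,200,310,310),5)"
```

```text
t 36.4 pos [ 0.4979 -0.1924  0.1196] open 0.0389701789905538 F [-0.8838  1.2216 -2.9291] T [-0.0393 -0.1233 -0.0328] j [-0.4923  0.4417 -0.3784  0.7818 -0.0272  2.2265]
tool y yaw deg -65.76229740799374 x yaw 24.2565629384975 z [-0.0403 -0.0092 -0.9991]
tool delta cm [0.0992 0.0945 1.7593]
```

View pics/s24.png

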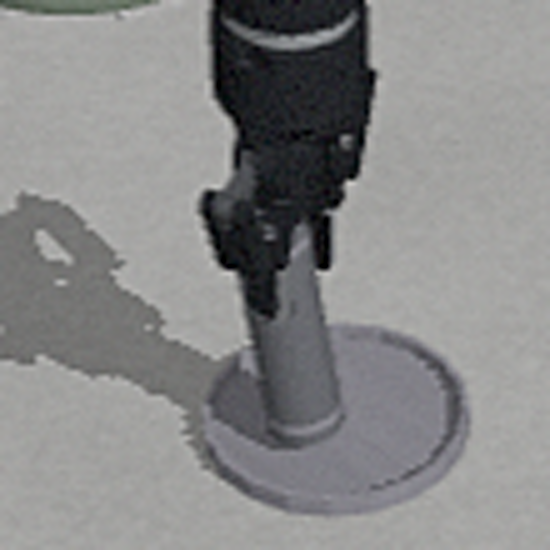

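```bash
python3 - <<'E'
from ax import *
f=lambda x,y:(200+(x+.5)/5-.5,200+(y+.5)/5-.5)
for e in(((250,330),(268,425)),((321,285),(341,400))):
    a=-axis(f(*e[0]),f(*e[1]));print(a,"top lean y,x",np.degrees(np.arctan2(a[1],a[2])),np.degrees(np.arctan2(a[0],a[2])))
# pads vs float gauge
for ly,lx in((0,0),(-5,0),(-10,0),(0,5)):
    b=np.array([.497,-.187,.02]);d=np.array([np.tan(np.radians(lx)),np.tan(np.radians(ly)),1])*.1
    p=proj("scene",b);q=proj("scene",b+d);print(ly,lx,(p-q)[0]/(p-q)[1])
im=cv2.imread("pics/s24.png");cv2.imwrite("pics/s24z.png",cv2.resize(im[180:460,180:400],None,fx=2.4,fy=2.1))
E
```

```text
[-0.09872269 -0.05327721  0.99368776] top lean y,x -3.0690114887151125 -5.673706436288005
[-0.10171719 -0.05462212  0.99331266] top lean y,x -3.1475168490988175 -5.846821455464587
0 0 0.049306107311826525
-5 0 0.15068959167771614
-10 0 0.2649068829518772
0 5 -0.021463932970777498
```

View pics/s24z.png

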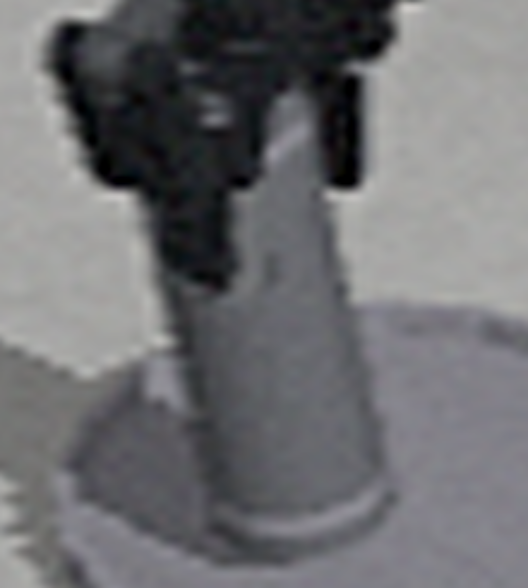

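Emit:
step_arm:
  rows:
    - {"claw": 3.5,"xyz": [-0.3,0,-1.0],"roll": 0}
    - {"claw": 3.5,"xyz": [-0.8,0,-1.2],"roll": 0}
    - {"claw": 3.5,"xyz": [-1.6,0,-0.5],"roll": 0}
    - {"claw": 3.5,"xyz": [-2.4,0,0],"roll": 0}
    - {"claw": 3.5,"xyz": [-3.2,0,0],"roll": 0}
    - {"claw": 3.5,"xyz": [3.8,0,0],"roll": 0}
    - {"claw": 3.5,"xyz": [0,0,0],"roll": 0}
    - {"claw": 3.5,"xyz": [0,0,0],"roll": 0}
    - {"claw": 3.5,"xyz": [0,0,0],"roll": 0}
    - {"claw": 3.5,"xyz": [0,0,0],"roll": 0}
  newtons: 20

```text
clock: 37.45
tool_pos: [0.4475, -0.2167, 0.1556]
tool_rot: [3.069, 0.646, -0.067]
force: [-0.0, 0.0, -3.1]
opening: 0.0393
```

```bash
python3 go.py .498 -.1763 .12;python3 -c "
from h import *
a=snap('scene','s25.png',(180,180,290,290),5)"
```

```text
t 37.45 pos [ 0.4475 -0.2167  0.1556] open 0.03925798254929024 F [-0.0084  0.0359 -3.1197] T [ 0.0391 -0.0623  0.0258] j [-0.58    0.3372 -0.4356  0.8245 -0.0337  2.1472]
tool y yaw deg -66.23467162491781 x yaw 23.774788744621503 z [-0.0407 -0.0137 -0.9991]
tool delta cm [ 6.3981 -1.6504  3.292 ]
```

View pics/s25.png

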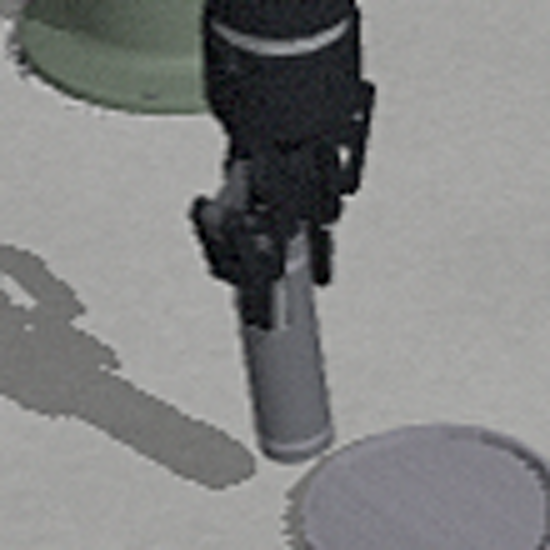

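```bash
python3 - <<'E'
from ax import *
f=lambda x,y:(180+(x+.5)/5-.5,180+(y+.5)/5-.5)
g=cv2.GaussianBlur(cv2.cvtColor(cv2.imread('pics/s25.png'),cv2.COLOR_BGR2GRAY),(5,5),0).astype(int)
L=[];Q=[]
for y in range(335,432,5):
    c=int(285+(y-335)*.13);l=r=c
    while g[y,l]<128:l-=1
    while g[y,r]<128:r+=1
    L.append((l,y));Q.append((r,y))
for P in(L,Q):
    vx,vy,x,y=cv2.fitLine(np.array(P,np.float32),cv2.DIST_HUBER,0,.01,.01).ravel()
    a=-axis(f(x-40*vx,y-40*vy),f(x+40*vx,y+40*vy));print(vx/vy,"top lean y,x",np.degrees(np.arctan2(a[1],a[2])),np.degrees(np.arctan2(a[0],a[2])))
b=np.array([.4475,-.2167,.05]);p=proj("scene",b);q=proj("scene",b+[0,0,.1]);print((p-q)[0]/(p-q)[1])
E
```

```text
0.16290954 top lean y,x -1.759078395236002 -3.4608266205021567
0.14600942 top lean y,x -1.8239030642835732 -3.607658848843715
0.07606626296332734
```

Emit:
step_arm:
  rows:
    - {"claw": 3.5,"xyz": [3.5,0,0],"roll": 0}
    - {"claw": 3.5,"xyz": [1.6,-0.1,0.2],"roll": 0}
    - {"claw": 3.5,"xyz": [1.0,-0.3,0.4],"roll": 0}
    - {"claw": 3.5,"xyz": [0.6,-0.3,0.5],"roll": 0}
    - {"claw": 3.5,"xyz": [0.3,-0.3,0.5],"roll": 0}
    - {"claw": 3.5,"xyz": [0.1,-0.2,0.4],"roll": 0}
    - {"claw": 3.5,"xyz": [0,-0.1,0.2],"roll": 0}
    - {"claw": 3.5,"xyz": [0,0,0],"roll": 0}
    - {"claw": 3.5,"xyz": [0,0,0],"roll": 0}
    - {"claw": 3.5,"xyz": [0,0,0],"roll": 0}

```text
clock: 38.5
tool_pos: [0.5043, -0.1749, 0.1278]
tool_rot: [3.07, 0.643, -0.075]
force: [0.1, -0.5, -2.3]
opening: 0.0389
```

```bash
python3 go.py .498 -.1763 .12;python3 -c "
from h import *
a=snap('scene','s26.png',(200,190,310,300),5)"; cat > fit2.py <<'E'
from ax import *
def fit(file,ox,oy,c0,k,ya,yb,ry=0):
    f=lambda x,y:(ox+(x+.5)/5-.5,oy+(y+.5)/5-.5)
    g=cv2.GaussianBlur(cv2.cvtColor(cv2.imread(file),cv2.COLOR_BGR2GRAY),(5,5),0).astype(int)
    L=[];Q=[]
    for y in range(ya,yb,4):
        c=int(c0+(y-ya)*k);w=g[y]
        gr=np.gradient(w.astype(float))
        L.append((c-55+int(np.argmin(gr[c-55:c-15])),y));Q.append((c+15+int(np.argmax(gr[c+15:c+55])),y))
    for P in(L,Q):
        vx,vy,x,y=cv2.fitLine(np.array(P,np.float32),cv2.DIST_HUBER,0,.01,.01).ravel()
        a=-axis(f(x-40*vx,y-40*vy),f(x+40*vx,y+40*vy));print(vx/vy,"top lean y,x",np.degrees(np.arctan2(a[1],a[2])),np.degrees(np.arctan2(a[0],a[2])))
    print(L[::4],Q[::4])
E
```

```text
t 38.5 pos [ 0.5043 -0.1749  0.1278] open 0.03891822138536323 F [ 0.1221 -0.4839 -2.2536] T [-0.0239 -0.0799  0.0431] j [-0.4545  0.4351 -0.3646  0.8064 -0.0325  2.2746]
tool y yaw deg -66.34244474484055 x yaw 23.673625515199046 z [-0.0459 -0.0137 -0.9989]
tool delta cm [-0.5972 -0.1164  0.8146]
```

View pics/s26.png

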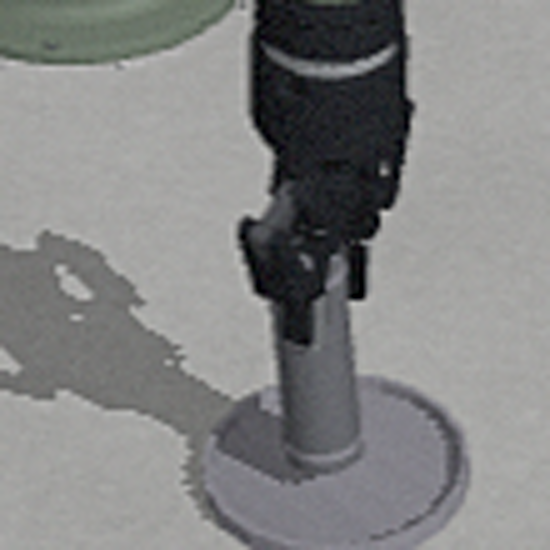

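```bash
python3 -c "
from fit2 import *
fit('pics/s26.png',200,190,319,.06,355,440)
b=np.array([.504,-.175,.03]);p=proj('scene',b);q=proj('scene',b+[0,0,.1]);print((p-q)[0]/(p-q)[1])"
```

```text
0.079311535 top lean y,x -0.7001522510521553 -0.7869875505404432
0.096891865 top lean y,x -1.488211696819788 -2.5848155967610507
[(275, 355), (278, 371), (279, 387), (280, 403), (282, 419), (281, 435)] [(352, 355), (355, 371), (355, 387), (360, 403), (360, 419), (360, 435)]
0.042162397996234384
```

Emit:
step_arm:
  rows:
    - {"claw": 3.5,"xyz": [0,0,0.2],"roll": 0}
    - {"claw": 3.5,"xyz": [0,0,0.4],"roll": 0}
    - {"claw": 3.5,"xyz": [0,0,0.4],"roll": 0}
    - {"claw": 3.5,"xyz": [0,0,0.2],"roll": 0}
    - {"claw": 3.5,"xyz": [0,0,0],"roll": 0}
    - {"claw": 3.5,"xyz": [0,0,0],"roll": 0}
    - {"claw": 3.5,"xyz": [0,0,0],"roll": 0}
    - {"claw": 3.5,"xyz": [0,0,0],"roll": 0}
    - {"claw": 3.5,"xyz": [0,0,0],"roll": 0}
    - {"claw": 3.5,"xyz": [0,0,0],"roll": 0}

```text
clock: 39.55
tool_pos: [0.5041, -0.1757, 0.1154]
tool_rot: [3.069, 0.642, -0.073]
force: [0.5, -0.6, -3.5]
opening: 0.0392
```

```bash
python3 go.py .498 -.1763 .1115;python3 -c "
from h import *
a=snap('scene','s27.png',(200,190,310,300),5);print(arm.get_obs()['force'])"
```

```text
t 39.55 pos [ 0.5041 -0.1757  0.1154] open 0.03918233226162136 F [ 0.4803 -0.6355 -3.5377] T [-0.     -0.0752 -0.0359] j [-0.456   0.4491 -0.3794  0.7761 -0.0326  2.2738]
tool y yaw deg -66.37982871986203 x yaw 23.63288802926456 z [-0.0447 -0.0144 -0.9989]
tool delta cm [-0.5666 -0.1902  0.4135]
[ 0.14524523  0.58468496 -2.87732201]
```

View pics/s27.png

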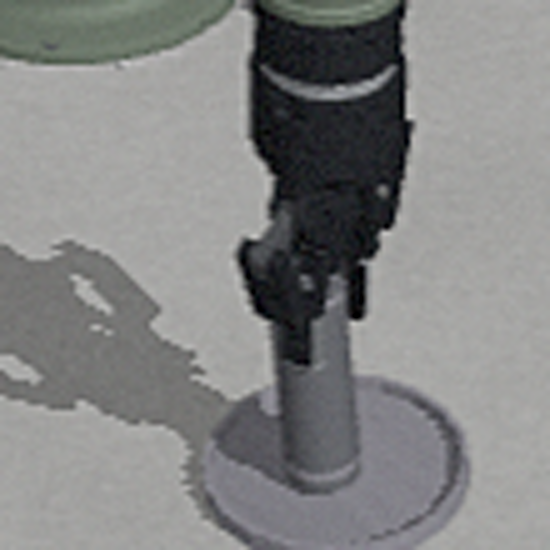

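Emit:
step_arm:
  rows:
    - {"claw": 3.5,"xyz": [0,0,0.15],"roll": 0}
    - {"claw": 3.5,"xyz": [0,0,0.1],"roll": 0}
    - {"claw": 3.5,"xyz": [0,0,0],"roll": 0}
    - {"claw": 3.5,"xyz": [0,0,0],"roll": 0}
    - {"claw": 3.5,"xyz": [0,0,0],"roll": 0}
    - {"claw": 3.5,"xyz": [0,0,0],"roll": 0}
    - {"claw": 3.5,"xyz": [0,0,0],"roll": 0}
    - {"claw": 3.5,"xyz": [0,0,0],"roll": 0}
    - {"claw": 3.5,"xyz": [0,0,0],"roll": 0}
    - {"claw": 3.5,"xyz": [0,0,0],"roll": 0}

```text
clock: 40.6
tool_pos: [0.5044, -0.1758, 0.1138]
tool_rot: [3.069, 0.642, -0.072]
force: [-0.5, -0.9, -0.1]
opening: 0.0387
```

```bash
python3 go.py .498 -.1763 .1115;python3 -c "
from h import *
vision.snapshot('top');print(arm.get_obs()['force'])"
```

```text
t 40.6 pos [ 0.5044 -0.1758  0.1138] open 0.038728054911223 F [-0.549  -0.8521 -0.1404] T [ 0.0989  0.0425 -0.0043] j [-0.4561  0.4506 -0.3817  0.7712 -0.0325  2.2736]
tool y yaw deg -66.3727762929304 x yaw 23.637486787275773 z [-0.0436 -0.0148 -0.9989]
tool delta cm [-0.591  -0.2105  0.2596]
[-0.19175961  0.39703761 -1.13496997]
```

Emit:
step_arm:
  rows:
    - {"claw": 8.5,"xyz": [0,0,0],"roll": 0}
    - {"claw": 8.5,"xyz": [0,0,0],"roll": 0}
    - {"claw": 8.5,"xyz": [0,0,0],"roll": 0}
    - {"claw": 8.5,"xyz": [0,0,0],"roll": 0}
    - {"claw": 8.5,"xyz": [0,0,0],"roll": 0}
    - {"claw": 8.5,"xyz": [0,0,0],"roll": 0}
    - {"claw": 8.5,"xyz": [0,0,0],"roll": 0}
    - {"claw": 8.5,"xyz": [0,0,0],"roll": 0}
    - {"claw": 8.5,"xyz": [0,0,0],"roll": 0}
    - {"claw": 8.5,"xyz": [0,0,0],"roll": 0}

```text
clock: 41.65
tool_pos: [0.5057, -0.1766, 0.1146]
tool_rot: [3.067, 0.641, -0.068]
force: [-0.3, 0.1, -0.5]
opening: 0.0847
```

```bash
python3 go.py .498 -.1763 .1115;python3 -c "
from h import *
a=snap('scene','s28.png',(200,190,310,300),5);print(arm.get_obs()['force'])"
```

```text
t 41.65 pos [ 0.5057 -0.1766  0.1146] open 0.08472884729799943 F [-0.2791  0.1244 -0.5071] T [ 0.0572 -0.042   0.0036] j [-0.4561  0.45   -0.3802  0.7701 -0.0329  2.2736]
tool y yaw deg -66.37548666616317 x yaw 23.627738497624986 z [-0.041  -0.0165 -0.999 ]
tool delta cm [-0.6748 -0.3357  0.3384]
[-0.19959936 -0.07670752  0.03563416]
```

View pics/s28.png

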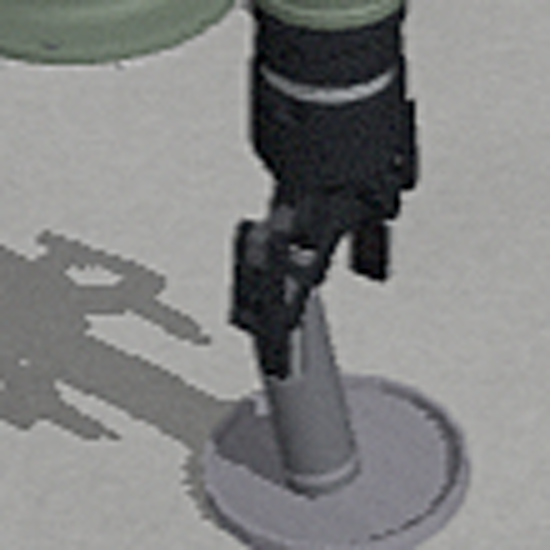

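```bash
python3 -c "
from h import *
from fit2 import fit
for i in range(3):
  a=snap('scene','s29_%d.png'%i,(200,190,310,300),5);fit('pics/s29_%d.png'%i,200,190,318,.2,395,455)
print(arm.get_obs()['clock'])
b=np.array([.504,-.175,.03])
for d in ([0,0,.1],[0,-.0087,.1],[0,-.0176,.1],[-.0087,0,.1]):
  p=proj('scene',b);q=proj('scene',b+d);print((p-q)[0]/(p-q)[1])"
```

```text
0.20500818 top lean y,x -3.2086791383920423 -7.1154172484630696
0.23073609 top lean y,x -4.216499343593974 -9.381183481388975
[(263, 395), (268, 411), (272, 427), (275, 443)] [(344, 395), (349, 411), (350, 427), (355, 443)]
0.21447778 top lean y,x -3.4265081575255754 -7.61002167515474
0.2332472 top lean y,x -4.274937248270538 -9.515136882854422
[(265, 395), (267, 411), (272, 427), (275, 443)] [(344, 395), (349, 411), (351, 427), (355, 443)]
0.21353291 top lean y,x -3.4060430564747253 -7.560367033914777
0.20902888 top lean y,x -3.723766779723208 -8.275716346889462
[(266, 395), (268, 411), (271, 427), (276, 443)] [(345, 395), (349, 411), (351, 427), (355, 443)]
41.85
0.042162397996234384
0.14150663847404535
0.2540939165229684
0.10534356821095846
```

Emit:
step_arm:
  rows:
    - {"claw": 7.0,"xyz": [0,0,0],"roll": 0}
    - {"claw": 6.0,"xyz": [0,0,0],"roll": 0}
    - {"claw": 5.4,"xyz": [0,0,0],"roll": 0}
    - {"claw": 5.0,"xyz": [0,0,0],"roll": 0}
    - {"claw": 4.7,"xyz": [0,0,0],"roll": 0}
    - {"claw": 4.5,"xyz": [0,0,0],"roll": 0}
    - {"claw": 4.35,"xyz": [0,0,0],"roll": 0}
    - {"claw": 4.25,"xyz": [0,0,0],"roll": 0}
    - {"claw": 4.2,"xyz": [0,0,0],"roll": 0}
    - {"claw": 4.2,"xyz": [0,0,0],"roll": 0}

```text
clock: 42.85
tool_pos: [0.5057, -0.1766, 0.1146]
tool_rot: [3.067, 0.641, -0.068]
force: [-0.2, 0.8, -0.4]
opening: 0.0421
```

```bash
python3 go.py .498 -.1763 .1115;python3 -c "
from h import *
from fit2 import fit
a=snap('scene','s30.png',(200,190,310,300),5);fit('pics/s30.png',200,190,320,.12,395,455)"
```

```text
t 42.85 pos [ 0.5057 -0.1766  0.1146] open 0.04213846293334482 F [-0.1868  0.793  -0.4103] T [ 0.0542 -0.027  -0.041 ] j [-0.4561  0.4501 -0.3802  0.7701 -0.0329  2.2736]
tool y yaw deg -66.37282037688249 x yaw 23.630549817510097 z [-0.041  -0.0165 -0.999 ]
tool delta cm [-0.676  -0.3331  0.3367]
0.22372268 top lean y,x -3.6358798894447517 -8.086947451073874
0.2244855 top lean y,x -4.071976768095953 -9.066189624795197
[(265, 395), (268, 411), (271, 427), (276, 443)] [(345, 395), (348, 411), (352, 427), (355, 443)]
```

View pics/s30.png

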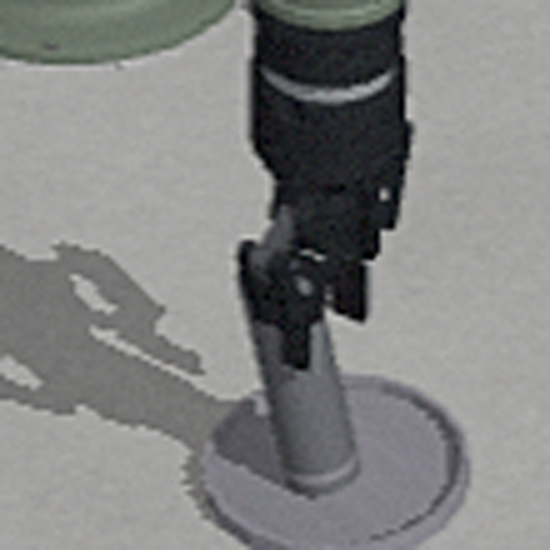

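Emit:
step_arm:
  rows:
    - {"claw": 3.96,"xyz": [0,0,0],"roll": 0}
    - {"claw": 3.96,"xyz": [0,0,0],"roll": 0}
    - {"claw": 3.96,"xyz": [0.2,0,0],"roll": 0}
    - {"claw": 3.96,"xyz": [0.3,0,0],"roll": 0}
    - {"claw": 3.96,"xyz": [0.3,0,0],"roll": 0}
    - {"claw": 3.96,"xyz": [0.3,0,0],"roll": 0}
    - {"claw": 3.96,"xyz": [0.2,0,0],"roll": 0}
    - {"claw": 3.96,"xyz": [0.1,0,0],"roll": 0}
    - {"claw": 3.96,"xyz": [0,0,0],"roll": 0}
    - {"claw": 3.96,"xyz": [0,0,0],"roll": 0}
  newtons: 20

```text
clock: 43.9
tool_pos: [0.52, -0.1703, 0.1138]
tool_rot: [3.067, 0.642, -0.068]
force: [-0.8, -0.2, 0.1]
opening: 0.0395
```

```bash
python3 go.py .498 -.1763 .1115;python3 -c "
from h import *
from fit2 import fit
a=snap('scene','s31.png',(200,190,310,300),5);fit('pics/s31.png',200,190,322,.1,395,455)"
```

```text
t 43.9 pos [ 0.52   -0.1703  0.1138] open 0.03952378620054023 F [-0.8002 -0.2233  0.1479] T [ 0.0253 -0.0415 -0.0185] j [-0.4345  0.4696 -0.3491  0.7822 -0.0322  2.2948]
tool y yaw deg -66.34997287708332 x yaw 23.653229745518033 z [-0.0408 -0.0165 -0.999 ]
tool delta cm [-2.2382 -0.3331  0.3308]
0.17143168 top lean y,x -2.454539267915837 -5.415307108673204
0.22392899 top lean y,x -4.061145575877193 -9.036564073256555
[(267, 395), (268, 411), (273, 427), (275, 443)] [(345, 395), (348, 411), (351, 427), (355, 443)]
```

View pics/s31.png

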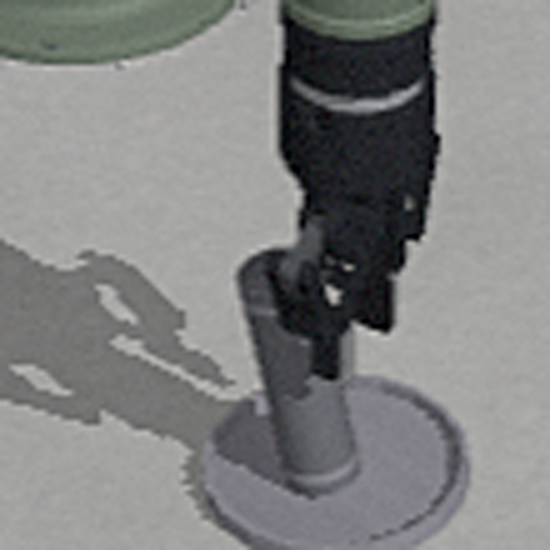

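Emit:
step_arm:
  rows:
    - {"claw": 8.5,"xyz": [0,0,0],"roll": 0}
    - {"claw": 8.5,"xyz": [0,0,0],"roll": 0}
    - {"claw": 8.5,"xyz": [0,0,0],"roll": 0}
    - {"claw": 8.5,"xyz": [-0.3,0,0],"roll": 0}
    - {"claw": 8.5,"xyz": [-0.6,0,0],"roll": 0}
    - {"claw": 8.5,"xyz": [-0.6,0,0],"roll": 0}
    - {"claw": 8.5,"xyz": [-0.3,0,0],"roll": 0}
    - {"claw": 8.5,"xyz": [0,0,0],"roll": -8.5}
    - {"claw": 8.5,"xyz": [0,0,0],"roll": -8.5}
    - {"claw": 8.5,"xyz": [0,0,0],"roll": -8.5}

```text
clock: 44.95
tool_pos: [0.5003, -0.1788, 0.1149]
tool_rot: [-2.848, -1.318, 0.07]
force: [0.6, 0.8, 0.0]
opening: 0.0849
```

```bash
python3 go.py .4995 -.178 .114
```

```text
t 44.95 pos [ 0.5003 -0.1788  0.1149] open 0.08485327647636115 F [0.5621 0.7676 0.0051] T [ 0.03    0.0017 -0.046 ] j [-0.4642  0.4431 -0.3911  0.7665 -0.0333  1.811 ]
tool y yaw deg -40.35528330232113 x yaw 49.69258491538659 z [-0.0417 -0.0164 -0.999 ]
tool delta cm [ 0.0166 -0.1096  0.0872]
```

Emit:
step_arm:
  rows:
    - {"claw": 8.5,"xyz": [0,0,0],"roll": -8.5}
    - {"claw": 8.5,"xyz": [0,0,0],"roll": -8.5}
    - {"claw": 8.5,"xyz": [0,0,0],"roll": -8.5}
    - {"claw": 8.5,"xyz": [0,0,0],"roll": -8.5}
    - {"claw": 8.5,"xyz": [0,0,0],"roll": -8.5}
    - {"claw": 8.5,"xyz": [0,0,0],"roll": -8.5}
    - {"claw": 7.5,"xyz": [0,0,0],"roll": -7}
    - {"claw": 6.6,"xyz": [0,0.2,0],"roll": 0}
    - {"claw": 5.8,"xyz": [0,0.2,0],"roll": 0}
    - {"claw": 5.2,"xyz": [0,0.1,0],"roll": 0}

```text
clock: 45.95
tool_pos: [0.5025, -0.1787, 0.1152]
tool_rot: [-1.827, -2.526, 0.059]
force: [0.2, 0.8, -0.2]
opening: 0.052
```

```bash
python3 go.py .5044 -.1758 .114;python3 -c "
from h import *
a=snap('scene','s32.png',(200,190,310,300),5)"
```

```text
t 45.95 pos [ 0.5025 -0.1787  0.1152] open 0.05201407442954334 F [ 0.1934  0.767  -0.1506] T [ 0.0097 -0.0477 -0.0226] j [-0.4621  0.4459 -0.3852  0.7698 -0.0332  0.7907]
tool y yaw deg 18.243931486696066 x yaw 108.25032333477196 z [-0.0417 -0.0164 -0.999 ]
tool delta cm [0.2126 0.2805 0.1114]
```

View pics/s32.png

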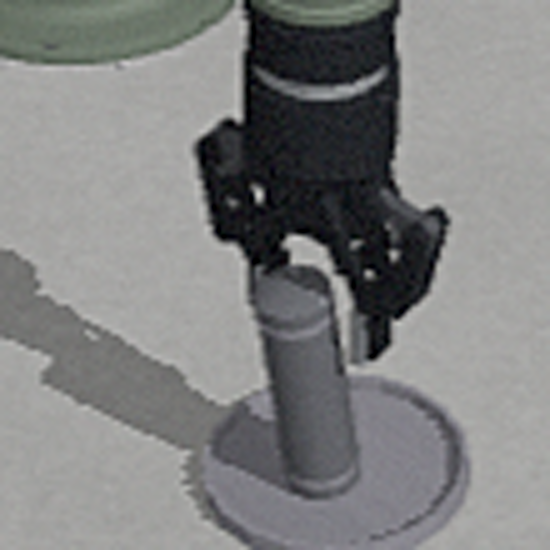

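Emit:
step_arm:
  rows:
    - {"claw": 4.9,"xyz": [0,0.2,0],"roll": 0}
    - {"claw": 4.6,"xyz": [0,0,0],"roll": 0}
    - {"claw": 4.4,"xyz": [0,0,0],"roll": 0}
    - {"claw": 4.3,"xyz": [0,0,0],"roll": 0}
    - {"claw": 4.3,"xyz": [0,0,0],"roll": 0}
    - {"claw": 4.3,"xyz": [0,0,0],"roll": 0}
    - {"claw": 4.6,"xyz": [0,0,0],"roll": 0}
    - {"claw": 5.5,"xyz": [0,0,0],"roll": 0}
    - {"claw": 7.0,"xyz": [0,0,0],"roll": 0}
    - {"claw": 8.5,"xyz": [0,0,0],"roll": 0}

```text
clock: 47.0
tool_pos: [0.5047, -0.1778, 0.115]
tool_rot: [-1.829, -2.524, 0.059]
force: [0.7, -0.5, 0.5]
opening: 0.0814
```

```bash
python3 go.py .5044 -.1758 .114;python3 -c "
from h import *
a=snap('scene','s33.png',(200,190,310,300),5)"
```

```text
t 47.0 pos [ 0.5047 -0.1778  0.115 ] open 0.08143339646907194 F [ 0.7085 -0.5199  0.5167] T [ 0.028  -0.0757 -0.0084] j [-0.459   0.449  -0.3804  0.7715 -0.0329  0.7957]
tool y yaw deg 18.138825326596695 x yaw 108.14497077124904 z [-0.0416 -0.0162 -0.999 ]
tool delta cm [0.2003 0.0428 0.1019]
```

View pics/s33.png

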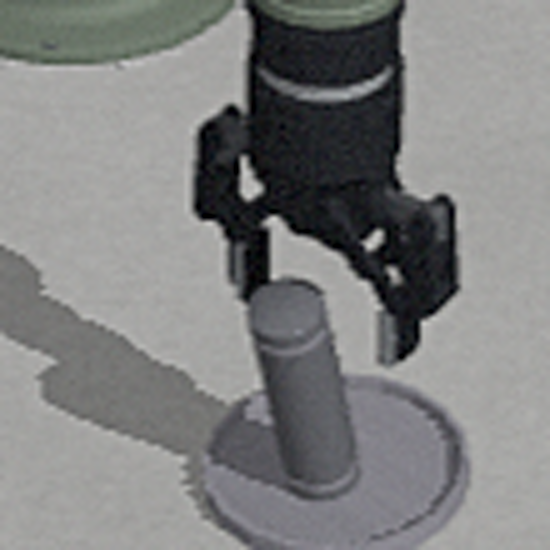

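```bash
python3 - <<'E'
from h import *
b=np.array([.500,-.178,.019]);p=proj("scene",b)
for ly in(-10,-8,-6,-4,0):
  for lx in(-8,-4,0,4):
    d=np.array([np.tan(np.radians(lx)),np.tan(np.radians(ly)),1]);d*=.11/np.linalg.norm(d)
    print(ly,lx,((p-proj("scene",b+d))*5).round(1))
im=cv2.imread("pics/s33.png");cv2.imwrite("pics/s33z.png",cv2.resize(im[260:510,200:400],None,fx=3,fy=2.4*1.0))
E
```

```text
-10 -8 [ 55.4 160. ]
-10 -4 [ 46.9 153.9]
-10 0 [ 38. 147.]
-10 4 [ 28.9 139.3]
-8 -8 [ 49.5 163.9]
-8 -4 [ 40.8 157.8]
-8 0 [ 31.9 150.9]
-8 4 [ 22.8 143.2]
-6 -8 [ 43.5 167.7]
-6 -4 [ 34.8 161.6]
-6 0 [ 25.8 154.6]
-6 4 [ 16.6 146.9]
-4 -8 [ 37.5 171.1]
-4 -4 [ 28.7 165.1]
-4 0 [ 19.7 158.2]
-4 4 [ 10.5 150.4]
0 -8 [ 25.4 177.4]
0 -4 [ 16.4 171.5]
0 0 [  7.3 164.6]
0 4 [ -1.8 156.8]
```

View pics/s33z.png

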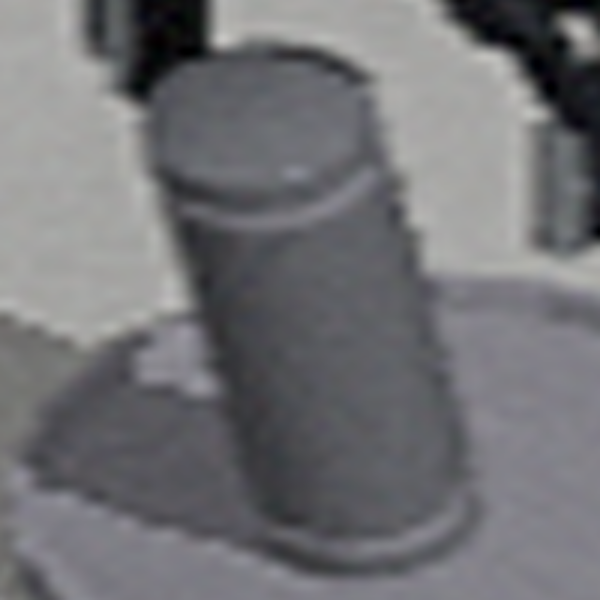

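```bash
python3 - <<'E'
from h import *
print(onz("scene",266,283.9,.022))
E
```

```text
[ 0.51382964 -0.18354544  0.022     ]
```

Emit:
step_arm:
  rows:
    - {"claw": 8.5,"xyz": [-0.5,0.1,0],"roll": 8.5}
    - {"claw": 8.5,"xyz": [-0.3,0.1,0],"roll": 8.5}
    - {"claw": 8.5,"xyz": [0,0,0],"roll": 8.5}
    - {"claw": 8.5,"xyz": [0,0,0],"roll": 8.5}
    - {"claw": 8.5,"xyz": [0,0,0],"roll": 8.5}
    - {"claw": 8.5,"xyz": [0,0,0],"roll": 8.5}
    - {"claw": 8.5,"xyz": [0,0,0],"roll": 8.5}
    - {"claw": 8.5,"xyz": [0,0,0],"roll": 8.5}
    - {"claw": 7.8,"xyz": [0,0,0],"roll": 8.5}
    - {"claw": 7.0,"xyz": [0,0,0],"roll": 8.5}

```text
clock: 48.05
tool_pos: [0.5089, -0.1854, 0.115]
tool_rot: [3.076, 0.596, -0.069]
force: [0.7, -0.4, -0.5]
opening: 0.0699
```

```bash
python3 go.py .513 -.1806 .115;python3 -c "
from h import *
a=snap('scene','s34.png',(200,190,310,300),5)"
```

```text
t 48.05 pos [ 0.5089 -0.1854  0.115 ] open 0.06993252691221023 F [ 0.7311 -0.4235 -0.4758] T [ 0.0419 -0.0489 -0.0168] j [-0.468   0.4593 -0.3633  0.7781 -0.0332  2.2912]
tool y yaw deg -68.06383700461792 x yaw 21.937531285497187 z [-0.0416 -0.0162 -0.999 ]
tool delta cm [ 0.5619 -0.2911 -0.0281]
```

View pics/s34.png

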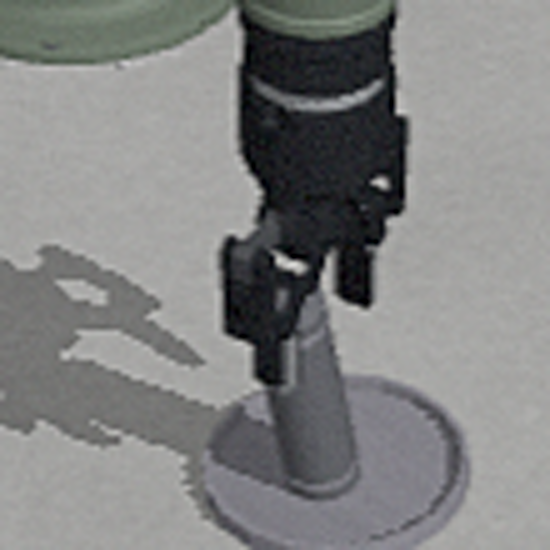

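Emit:
step_arm:
  rows:
    - {"claw": 6.0,"xyz": [0.1,-0.1,0],"roll": 0}
    - {"claw": 5.2,"xyz": [0.1,-0.2,0],"roll": 0}
    - {"claw": 4.7,"xyz": [0,-0.2,0],"roll": 0}
    - {"claw": 4.4,"xyz": [0,-0.1,0],"roll": 0}
    - {"claw": 4.25,"xyz": [0,0,0],"roll": 0}
    - {"claw": 4.25,"xyz": [0,0,0],"roll": 0}
    - {"claw": 4.25,"xyz": [0,0,0],"roll": 0}
    - {"claw": 4.8,"xyz": [0,0,0],"roll": 0}
    - {"claw": 6.2,"xyz": [0,0,0],"roll": 0}
    - {"claw": 7.6,"xyz": [0,0,0],"roll": 0}

```text
clock: 49.1
tool_pos: [0.5084, -0.1784, 0.1149]
tool_rot: [3.074, 0.605, -0.069]
force: [-0.1, 1.1, -0.1]
opening: 0.0746
```

```bash
python3 go.py .513 -.1806 .115;python3 -c "
from h import *
a=snap('scene','s35.png',(200,190,310,300),5)"
```

```text
t 49.1 pos [ 0.5084 -0.1784  0.1149] open 0.07459955618682193 F [-0.1479  1.1159 -0.0684] T [-0.0222 -0.0778  0.0734] j [-0.4569  0.4552 -0.3704  0.7754 -0.0329  2.2963]
tool y yaw deg -67.72191925747963 x yaw 22.2800716143451 z [-0.0416 -0.0162 -0.999 ]
tool delta cm [ 0.3399  0.3729 -0.0259]
```

View pics/s35.png

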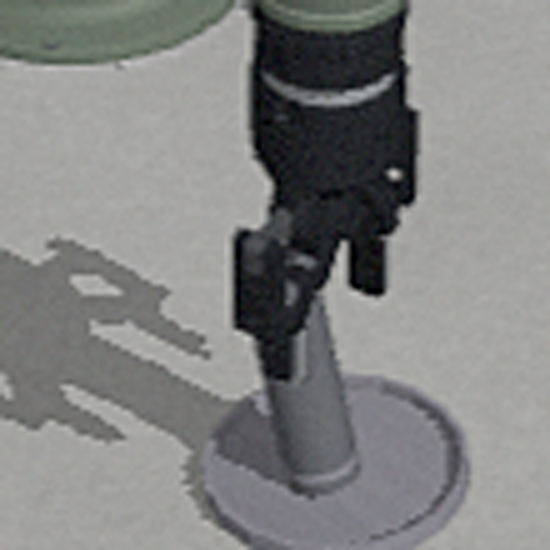

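```bash
python3 - <<'E'
from fit2 import *
fit('pics/s35.png',200,190,316,.2,390,460)
fit('pics/s34.png',200,190,316,.2,395,460)
fit('pics/s33.png',200,190,302,.2,375,460)
E
```

```text
0.18548603 top lean y,x -2.6550670551424287 -6.34193557996048
0.21989101 top lean y,x -3.807376207596047 -9.112336743558545
[(265, 390), (267, 406), (270, 422), (276, 438), (277, 454)] [(343, 390), (350, 406), (350, 422), (355, 438), (357, 454)]
0.22174397 top lean y,x -3.4536082193585687 -8.265070686590514
0.18256225 top lean y,x -2.9943082898335667 -7.160595676582727
[(267, 395), (269, 411), (272, 427), (278, 443), (280, 459)] [(345, 395), (349, 411), (353, 427), (355, 443), (357, 459)]
0.22416496 top lean y,x -3.50697210710416 -8.393076540292434
0.18309222 top lean y,x -3.0061704182383284 -7.189179156011393
[(262, 375), (263, 391), (268, 407), (272, 423), (277, 439), (279, 455)] [(341, 375), (345, 391), (350, 407), (350, 423), (355, 439), (355, 455)]
```

```bash
python3 -c "
from workcell import ticket
print(ticket.close_job())"
```

```text
the job is handed in; nothing more can be done
None
```

I handed the job in at about 49.2 s with the float standing by itself in the dish, but it leans about 8–11° and may miss the upright limit of 0.17 rad (9.7°).

- **Feeling the heavy end:** I lifted the float by its middle, about 30 mm clear of its seat. Fz read about −3.2 N and the torque about x averaged −0.11 N·m. That put the heavy end at the +y end. I laid the float back in the cradle and let go; a picture and the force reading agreed.
- **Standing it up:** I gripped it again about 29 mm from its centre, towards the light end. Short jerks of the arm swung the heavy end down until it hung within 2–3° of plumb. I then set it on the dish floor and released it.
- **Corrections:** After the first release it came to rest leaning about 11° (top view), steady and not falling. I regripped it, straightened it to 1–2° and released it again, and it came to rest leaning again. Two later nudges with the open jaws changed little. I did not find out why it settles at that lean.
- **Last checks:**
  - **Standing:** No visible movement between the last pictures, fingers open around the float, force reading near zero.
  - **Position:** I estimate its centre is 15–25 mm from the dish's centre.
  - **Lean:** The scene-picture edge fits gave about 7–10° and the band-spacing estimate about 11°, so they disagree.
  - **Bystanders:** I never moved near them, but I did not measure them again at the end.

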